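Pack the gap behind a shoe last

ROBOT

A 6-joint arm with a two-finger parallel gripper is mounted at the origin on the work surface. World frame = base frame: x ahead of the robot, y to its left, z up, the work surface at z = 0. Lengths are in m, angles in rad, forces in N, time in s.
With the tool pointing down it reaches from about 0.35 to 0.975 m from the base axis. Payload 4.9 kg.
Tool frame: the origin (TCP) lies on the centre line of the jaws, within the pads' length; the fingertips stand manip.tip_reach ahead of it and the grasp point (between the pads) is the TCP (manip.tip_reach is the distance from the TCP to the fingertips, in m); z points along the fingers, y is the line along which they close (so a half turn about z gives the same grasp; the last joint's range is limited). The gripper opens to 85 mm and grips with 20 to 120 N. Pads are 22 mm wide; open, the fingers measure 114 mm over their backs; the gripper's body (76 mm by 85 mm) begins 54 mm behind the grasp point. The pads swing forward as they close: fully open they stand 13 mm farther back than shut.
Start: joints at [-1.452, 0.053, 1.613, -0, 1.476, -0.119], TCP at [0.147, -0.607, 0.25] pointing down, gripper open.
Joint ranges: [-3.01, 3.01], [-1.01, 2.22], [0.06, 2.58], [-1.02, 4.17], [0.09, 2.62], [-3.14, 3.14]. Speed limits (rad/s): [2.57, 2.57, 3.14, 3.14, 3.14, 3.14].

INTERFACE

Orientations are given as a unit quaternion [w, x, y, z].
In Python, from plant import manip gives the robot as it stands. The module is installed in compiled form; this text tells all that it offers.
- The arm moves only by the tool move_arm, never from a script. Its argument "rows" is a list of rows, each a list of 7 numbers: the shift along the tool's x, y, z in cm, then the turn, a rotation vector about the tool's x, y, z in degrees, then the opening, from -1 (shut) to 1 (fully open). In form: [[tx, ty, tz, ax, ay, az, jaw], ...]. A call has 1 to 20 rows; each row shifts and turns the commanded pose from where the row before left it, along the tool's axes as they then stand; what a row does not reach is not made up. A row lasts 1/12 s, in which the tool goes at most 41.7 mm and 7.16 degrees, less where a joint would pass 70% of its speed; a pose out of reach is approached as far as the arm can. A call is refused whole if a number of a shift passes 4.17 or a number of a turn 7.16, either way. A call with a gripper value outside its range is refused whole. The fingers move at their own pace and stop on an object; the grip force is fixed at half the most. Time passes only in rows, so rows that do not move let the fingers close. It gives the time, the measured TCP pose, the force, the opening and the grip force at its end, in the units of the state.
- manip.state(): the state, without advancing time (a new reading comes with each control period).
- manip.grab_frame(name): name is "scene" or "top" or "wrist"; returns a dict with "img" (400x640x3 uint8, blue, green, red), "mtx" (3x3 intrinsics, pixels), "R" (3x3) and "t" (3): a world point X has camera coordinates R X + t. Camera axes: x right, y down, z forward; pixel columns grow to the right and rows downward; lengths in m; the calibration is good to about 2 mm. A picture is of the moment at which its call begins. There is no depth.
- manip.job_done(): hands the job in; it is judged then, once.
The state is a dict: "time": time; "joint_pos": joint angles; "joint_vel": joint speeds; "joint_efforts": joint torques, N m; "tool_pos": TCP position; "tool_rot": TCP orientation; "contact_force": force on the tool from outside, world axes, zero at the start; "ft_torque": the same for the moment, N m; "gripper_width": opening from 0.0 (shut) to 1.0 (fully open); "grasp_force": force on a finger pad.
Only numpy, scipy, OpenCV 4.12 (cv2) and the standard library are available. Lean on these libraries where they do the work, as an engineer would, in place of code of your own. Each camera call takes 0.05 s, during which the arm holds its last target. There are 200 camera calls.

TASK

The shoe last in the cradle has a gap between its heel and the leaning heel stop. Stand spacers from the rack in the gap against the stop, one or two as the gap needs, then take the wedge, dip its thin end into the open talc tin, and push it thin end down between the heel and the spacers until you feel it jam tight, a good way down in the gap but not bottomed on the cradle's board. Finish still gripping the wedge and pressing it in; do not shove the last along its slide, tip the tin or knock the glue jar or the spare last.

Things in the scene. Friction and masses are not known exactly. Their poses are not given: they have to be found in the camera images.
- cradle: Fixed wooden cradle: dark base board 420 x 110 mm, 12 mm thick, carrying the last and, at its near (-x) end, the heel stop. Origin at table height under the middle of the foot of the stop's face; x from heel to toe of the last, y along the gap's 80 mm length, z up. The gap between stop and heel is open at the top and at both ends; the board's top is its floor. Yaw within 0.2 rad of the world's.
- stop_top (a point): Middle of the top edge of the heel stop's flat face. The face (80 mm wide) starts at x = 0, z = 12 mm of the cradle and leans back, away from the last, by 12.5 deg (0.218 rad) to this edge at x = -13.3 mm, z = 72 mm. Axes as the cradle's.
- last: The last (wooden foot form, 262 mm long, 98 mm high), sole down on the board, toe away from the stop. Origin: middle of the heel face's lower edge, on the board; axes as the cradle's. Its x in the cradle's frame is the gap at the board: 11.5 to 21 mm, different each time, 0.222 mm wider per mm of height. It sits on a stiff slide along x that takes over 70 N to shift.
- heel_top (a point): Middle of the top edge of the last's heel face, which is flat, vertical, 52 mm wide and 60 mm high above the board; from this edge the last rises at about 45 deg, forward and up, to 98 mm.
- spacer1: Packing spacer: plain beech plate 6 mm thick (x), 40 mm wide (y), 100 mm tall (z); the three are alike. Origin: centre of its foot. It starts upright in the first slot of the rack (rack x = -50 mm), foot 8 mm above the table, its lower 30 mm in the slot.
- spacer2: Packing spacer: plain beech plate 6 mm thick (x), 40 mm wide (y), 100 mm tall (z); the three are alike. Origin: centre of its foot. It starts upright in the second slot of the rack (rack x = -24 mm), foot 8 mm above the table, its lower 30 mm in the slot.
- spacer3: Packing spacer: plain beech plate 6 mm thick (x), 40 mm wide (y), 100 mm tall (z); the three are alike. Origin: centre of its foot. It starts upright in the third slot of the rack (rack x = +2 mm), foot 8 mm above the table, its lower 30 mm in the slot.
- wedge: Beech wedge, 100 mm tall (z), 40 mm wide (y), 10 mm thick (x) at the thin end below, 32.2 mm at the top. Origin: centre of the thin end. Its +x face (x = 5 mm) is flat and upright and goes against the heel; its -x face slopes 12.5 deg like the stop, from x = -5 mm below to -27.2 mm at the top. It starts upright in the rack, thin end 8 mm above the table, maybe leaning 1 or 2 deg.
- wedge_top (a point): Centre of the wedge's top face (x = -11.1 mm, z = 100 mm of the wedge). Each spacer against the stop takes up 6.15 mm of the gap: with g the gap at the board in mm and n spacers, the wedge jams with its thin end (10 + 6.15 n - g) / 0.222 mm above the board. A right n (1 or 2) puts that between 3 and 36 mm; with no spacer the wedge stays loose.
- rack: Fixed dark wooden rack block, 150 (x) x 68 (y) mm, 38 mm high, with four slots 30 mm deep and 41.5 mm long along y. Origin: centre of its underside. Three slots hold the spacers; the one at the +x end holds the wedge (its origin at x = 52 mm). Yaw within 0.3 rad of the world's.
- tin: Small open round aluminium talc tin, loose: 86 mm across, 45 mm high, wall 3 mm, inside radius 40 mm, floor 4 mm. Origin: centre of its underside. Tin and rack may swap sides of the cradle from one start to the next.
- jar: Bystander: brown glass glue jar, 56 mm across, 85 mm high, beyond the rack or tin. Origin: centre of its underside.
- spare_last: Bystander: a second, loose wooden last, 262 mm long, sole down on the table beside the cradle's toe end. Origin: foot of its heel face; x points to its toe.
Things that resemble listed ones, but are neither listed nor needed, are in the scene too. Of the things that look like the wedge, the middle-sized one is meant.

How it is judged:
By the outcome, as a careful person would: the job done as asked, in the order asked, and still so for the second after the job is handed in, while the arm keeps its last pose, push and grip.
It also fails if it takes over 72 s, if anything falls off the work surface, if the arm or the gripper's body presses on something with over 40 N, if the wrist force passes 120 N, or if a joint passes its speed limit or range.

## Working session

There is one attempt and no reset: what is moved stays moved. The work goes in short steps, Python scripts to look and compute and a tool call to move; the robot and the scene stay as the last step left them, time stands still between calls to the robot, and variables do not carry over. Pictures are saved under pics/ and viewed, at most 10 in all, crops included, and the job is handed in when it is done.

Besides the shell and the picture viewer there is one more tool, called after "Request:" as name(argument=value, ...), one argument or row to a line, values as JSON. move_arm: Moves the arm, as the interface text tells. Its arguments: {"type":"object","properties":{"rows":{"type":"array","items":{"type":"array","items":{"type":"number"}}}},"required":["rows"]}

```bash
mkdir -p pics; python3 - <<'E'
from plant import manip
import cv2,numpy as np
print(manip.state(), manip.tip_reach)
for n in ["scene","top"]:
    f=manip.grab_frame(n); cv2.imwrite(f"pics/{n}0.png",f["img"]); np.savez(f"{n}0.npz",**f)
    print(n,f["mtx"].round(1).tolist(),f["R"].round(3).tolist(),f["t"].round(3).tolist())
E
```

```text
{'time': 0.0, 'joint_pos': array([-1.45199550e+00,  5.33536249e-02,  1.61431295e+00, -2.46117881e-05,
        1.47603783e+00, -1.18982921e-01]), 'joint_vel': array([0.0003498 , 0.00031333, 0.00077662, 0.00102378, 0.00057972,
       0.00059218]), 'joint_efforts': array([-2.49617529e-03, -3.93683124e+01, -3.70177853e+01, -1.15689622e-04,
        7.26496830e-03, -3.35349583e-06]), 'tool_pos': array([ 0.14715092, -0.60681028,  0.24905369]), 'tool_rot': array([-1.05587691e-03,  9.92939989e-01,  1.18613081e-01, -1.21533171e-05]), 'contact_force': array([-0.22721417, -0.28750489, -0.12828722]), 'ft_torque': array([ 0.00845212, -0.03344151,  0.01138433]), 'grasp_force': 0.0, 'gripper_width': 1.0007071526508533} 0.019
scene [[504.2, 0.0, 321.5], [0.0, 504.2, 195.6], [0.0, 0.0, 1.0]] [[-0.863, 0.505, 0.018], [0.278, 0.503, -0.818], [-0.422, -0.701, -0.575]] [0.44, -0.085, 1.656]
top [[474.5, 0.0, 329.4], [0.0, 474.5, 200.9], [0.0, 0.0, 1.0]] [[-0.004, -1.0, -0.015], [-0.993, 0.006, -0.12], [0.12, 0.014, -0.993]] [0.04, 0.544, 1.093]
```

View pics/scene0.png

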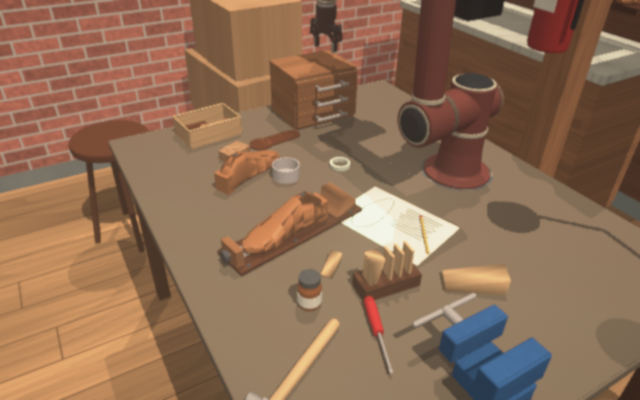

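View pics/top0.png

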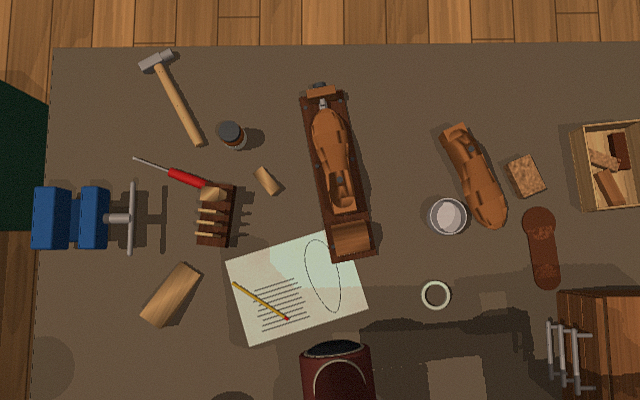

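The scene view shows the rack with three spacers and the wedge at about (388,275), and the cradle with the gap near (340,205). In the top view the rack is at (215,215), the gap at (347,212), the tin at (448,216) and the jar at (232,135). The loose wooden blocks at (268,180) and (170,295) are decoys.

```bash
cat > h.py <<'E'
import numpy as np, cv2
from scipy.spatial.transform import Rotation as Ro
def load(n): return dict(np.load(n+".npz"))
def grab(n,name):
    from plant import manip
    f=manip.grab_frame(n); cv2.imwrite(f"pics/{name}.png",f["img"]); np.savez(name+".npz",**f); return f
def ray(f,p):
    d=f["R"].T@np.linalg.inv(f["mtx"])@np.array([p[0],p[1],1.]); return -f["R"].T@f["t"], d/np.linalg.norm(d)
def plane(f,p,z):
    c,d=ray(f,p); return c+d*(z-c[2])/d[2]
def proj(f,X):
    q=f["mtx"]@(f["R"]@np.asarray(X)+f["t"]); return q[:2]/q[2]
def tri(fs,ps):
    A=np.zeros((3,3));b=np.zeros(3)
    for f,p in zip(fs,ps):
        c,d=ray(f,p);M=np.eye(3)-np.outer(d,d);A+=M;b+=M@c
    X=np.linalg.solve(A,b)
    return X,[np.linalg.norm(np.cross(X-ray(f,p)[0],ray(f,p)[1])) for f,p in zip(fs,ps)]
def pose():
    from plant import manip
    s=manip.state(); q=s["tool_rot"]; return s["tool_pos"],Ro.from_quat(q[[1,2,3,0]]).as_matrix()
E
python3 - <<'E'
from h import *
f=load("top0")
for n,p,z in [("rack",(215,215),.1),("wedge",(212,194),.108),("gap",(347,212),.072),("tin",(448,216),.045),("jar",(232,135),.085),("spare",(475,175),.08),("heelspare",(495,225),.05)]: print(n,plane(f,p,z).round(3))
w=grab("wrist","w0"); p,R=pose()
print(R.round(3)); c=-w["R"].T@w["t"]
print("cam in tool",(R.T@(c-p)).round(4),(R.T@w["R"].T).round(3),w["mtx"].round(1))
E
```

```text
rack [0.506 0.292 0.1  ]
wedge [0.552 0.298 0.108]
gap [ 0.514 -0.003  0.072]
tin [ 0.506 -0.239  0.045]
jar [0.692 0.261 0.085]
spare [ 0.596 -0.296  0.08 ]
heelspare [ 0.484 -0.346  0.05 ]
[[ 0.972  0.236 -0.   ]
 [ 0.236 -0.972  0.002]
 [ 0.    -0.002 -1.   ]]
cam in tool [ 0.0677 -0.0005 -0.1227] [[-0.    -0.964 -0.267]
 [ 1.    -0.    -0.001]
 [ 0.001 -0.267  0.964]] [[286.1   0.  315.2]
 [  0.  286.1 200. ]
 [  0.    0.    1. ]]
```

Request:
move_arm(
  rows=[
    [0,0,-4,0,0,0,1],
    [0,0,-4,0,0,0,1],
    [2.4,-2.9,0,0,0,0,1],
    [2.4,-2.9,0,0,0,0,1],
    [2.4,-2.9,0,0,0,0,1],
    [2.4,-2.9,0,0,0,0,1],
    [2.4,-2.9,0,0,0,0,1],
    [2.4,-2.9,0,0,0,0,1],
    [2.4,-2.9,0,0,0,0,1],
    [2.4,-2.9,0,0,0,0,1],
    [2.4,-2.9,0,0,0,0,1],
    [2.4,-2.9,0,0,0,0,1],
    [2.4,-2.9,0,0,0,0,1],
    [2.4,-2.9,0,0,0,0,1],
    [2.4,-2.9,0,0,0,0,1],
    [2.4,-2.9,0,0,0,0,1],
    [2.4,-2.9,0,0,0,0,1],
    [2.4,-2.9,0,0,0,0,1],
    [2.4,-2.9,0,0,0,0,1],
    [0,0,0,0,0,0,1],
  ],
)

```text
time: 1.82
tool_pos: [0.4288, -0.0269, 0.3299]
tool_rot: [-0.001, 0.992, 0.123, 0.0]
contact_force: [-0.2, -0.8, 0.1]
gripper_width: 1.001
grasp_force: 0.0
```

Request:
move_arm(
  rows=[
    [1,-1.2,4,0,0,0,1],
    [0.5,-1.2,4,0,0,0,1],
    [0,0,3,0,0,0,1],
    [0,0,0,0,0,0,1],
    [0,0,0,0,0,0,1],
  ],
)

```text
time: 2.23
tool_pos: [0.4351, -0.0059, 0.2203]
tool_rot: [-0.001, 0.993, 0.119, -0.002]
contact_force: [-0.1, 0.6, 1.3]
gripper_width: 1.001
grasp_force: 0.0
```

```bash
python3 - <<'E'
from h import *
f=grab("wrist","w1"); p,R=pose(); print(p)
print(proj(f,[.514,-.003,.072]))
E
```

```text
[ 0.43652748 -0.00630751  0.22287865]
[333.59936899 108.92574519]
```

View pics/w1.png

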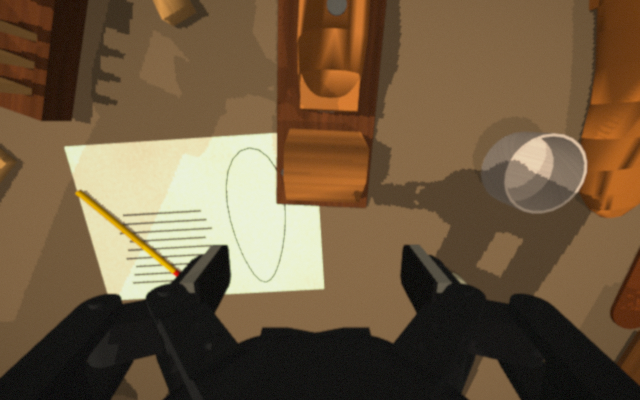

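The wrist view shows the stop block at about (325,165) with its front edge at row 128, the heel edge near row 110, the tin at (535,172) and the rack's edge at the upper left. I'll enlarge the gap.

```bash
python3 - <<'E'
from h import *
f=load("w1"); im=f["img"]
cv2.imwrite("pics/c1.png",cv2.resize(im[85:215,265:385],None,fx=6,fy=4.6,interpolation=cv2.INTER_CUBIC))
for c in (310,330,350): print(c,[tuple(int(v) for v in im[r,c]) for r in range(92,140,1)])
E
```

```text
310 [(45, 110, 186), (46, 111, 189), (46, 111, 190), (48, 112, 191), (46, 112, 190), (48, 112, 190), (46, 112, 190), (50, 114, 192), (49, 112, 191), (43, 109, 188), (45, 111, 189), (46, 112, 190), (45, 109, 190), (45, 110, 189), (46, 110, 189), (38, 104, 180), (34, 86, 150), (28, 61, 106), (22, 43, 77), (17, 41, 80), (23, 47, 90), (29, 53, 97), (20, 52, 98), (27, 56, 103), (24, 53, 101), (25, 55, 103), (26, 55, 103), (28, 56, 103), (28, 55, 103), (28, 55, 100), (25, 51, 93), (24, 52, 91), (25, 47, 89), (21, 48, 88), (24, 50, 89), (21, 48, 88), (25, 54, 98), (28, 68, 121), (33, 82, 141), (40, 91, 150), (35, 88, 153), (37, 89, 151), (38, 87, 147), (32, 83, 140), (33, 78, 134), (31, 76, 129), (31, 73, 124), (30, 73, 126)]
330 [(25, 65, 114), (22, 61, 108), (24, 60, 106), (23, 58, 101), (18, 58, 102), (30, 75, 129), (37, 94, 161), (47, 108, 184), (44, 109, 186), (45, 110, 187), (49, 112, 189), (43, 108, 186), (45, 110, 188), (46, 109, 187), (47, 110, 189), (48, 109, 188), (43, 103, 179), (32, 85, 149), (30, 67, 110), (34, 58, 89), (40, 55, 83), (27, 47, 80), (25, 49, 93), (24, 54, 102), 
[... 385 characters left out ...]
211), (52, 125, 214), (51, 124, 213), (52, 123, 214), (51, 124, 214), (51, 123, 213), (48, 123, 214), (50, 122, 213), (50, 123, 214), (52, 124, 215), (47, 123, 213), (47, 122, 212), (49, 124, 212), (48, 124, 212), (49, 123, 212), (49, 125, 212), (48, 119, 205), (39, 101, 172), (23, 65, 117), (9, 42, 77), (18, 38, 68), (19, 39, 70), (26, 48, 88), (26, 54, 99), (27, 55, 102), (24, 55, 101), (26, 56, 102), (26, 53, 100), (24, 52, 100), (28, 56, 102), (29, 57, 102), (24, 53, 101), (24, 53, 98), (23, 51, 94), (21, 47, 88), (21, 47, 86), (24, 48, 89), (24, 52, 96), (29, 69, 120), (35, 84, 144), (36, 90, 152), (33, 91, 153), (36, 89, 149), (34, 83, 142), (37, 80, 137), (32, 76, 129), (34, 76, 126)]
```

View pics/c1.png

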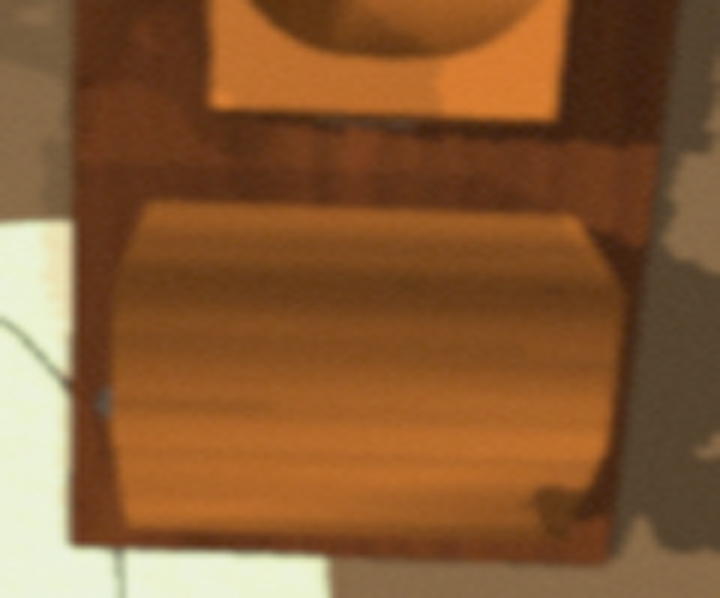

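The crop shows the heel top edge at about row 109. The stop's face foot is at row 129.5 and its widest line, the top edge, is near row 147. The board is visible in between.

```bash
cat >> h.py <<'E'
def edge(im,cols,r0,r1,sgn,ch=2):
    """subpixel row of strongest vertical gradient of given sign, in each column; robust line r=a+b*c"""
    g=cv2.GaussianBlur(im[:,:,ch].astype(float),(5,5),1.0); d=sgn*np.gradient(g,axis=0); P=[]
    for c in cols:
        k=r0+np.argmax(d[r0:r1,c]); y0,y1,y2=d[k-1:k+2,c]; P.append((c,k+.5*(y0-y2)/(y0-2*y1+y2)))
    P=np.array(P); m=np.ones(len(P),bool)
    for _ in range(4):
        q=np.polyfit(P[m,0],P[m,1],1); e=P[:,1]-np.polyval(q,P[:,0]); m=abs(e)<max(.4,2*e[m].std())
    return q,e[m].std(),m.sum()
E
python3 - <<'E'
from h import *
f=load("w1"); im=f["img"]
# widths of heel and stop foot
for r in (103,133,146): 
    g=np.gradient(cv2.GaussianBlur(im[r-1:r+2,:,2].astype(float).mean(0)[None],(5,1),1)[0]); print(r,[ (c,round(g[c],1)) for c in range(270,380) if abs(g[c])>9])
h,e,n=edge(im,range(303,356),104,116,-1); print("heel",h,e,n)
s,e2,n2=edge(im,range(292,358),124,136,1); print("stop",s,e2,n2)
H=[plane(f,(c,np.polyval(h,c)),.072) for c in (303,356)]; S=[plane(f,(c,np.polyval(s,c)),.012) for c in (292,358)]
print(np.round(H,4),np.round(S,4))
for a in (H,S): v=a[0]-a[1]; print(np.linalg.norm(v), np.degrees(np.arctan2(-v[0],v[1])))
v=(H[0]-H[1]); x=np.array([v[1],-v[0]])/np.linalg.norm(v[:2]); print("gap",x@((H[0]+H[1])-(S[0]+S[1]))[:2]/2,x)
E
```

```text
103 [(275, np.float64(-10.2)), (276, np.float64(-12.5)), (277, np.float64(-10.2)), (298, np.float64(15.0)), (299, np.float64(25.4)), (300, np.float64(26.8)), (301, np.float64(17.5)), (356, np.float64(-21.3)), (357, np.float64(-36.4)), (358, np.float64(-39.2)), (359, np.float64(-25.9)), (360, np.float64(-9.8))]
133 [(275, np.float64(-16.6)), (276, np.float64(-27.4)), (277, np.float64(-27.0)), (278, np.float64(-15.7)), (287, np.float64(13.3)), (288, np.float64(13.9)), (289, np.float64(9.7)), (361, np.float64(-15.0)), (362, np.float64(-14.4)), (376, np.float64(13.3)), (377, np.float64(11.7))]
146 [(275, np.float64(-21.6)), (276, np.float64(-37.6)), (277, np.float64(-38.9)), (278, np.float64(-23.6)), (367, np.float64(-11.0)), (368, np.float64(-10.8))]
heel [5.31547200e-02 9.18904375e+01] 0.08426612904751174 53
stop [4.73675380e-02 1.14417864e+02] 0.06589317197446051 66
[[ 0.5083  0.024   0.072 ]
 [ 0.5172 -0.0231  0.072 ]] [[ 0.4858  0.0342  0.012 ]
 [ 0.4999 -0.0387  0.012 ]]
0.04796758889342745 10.68865069485867
0.07429891272933244 10.963330193172425
gap 0.020015355493322135 [0.98264955 0.18547197]
```

Request:
move_arm(
  rows=[
    [-1.5,-2.5,-1,0,0,0,1],
    [-1.5,-2.5,-1,0,0,0,1],
    [0,0,0,0,0,0,1],
    [0,0,0,0,0,0,1],
    [0,0,0,0,0,0,1],
  ],
)

```text
time: 2.7
tool_pos: [0.3966, 0.0351, 0.2444]
tool_rot: [0.001, 0.993, 0.118, 0.002]
contact_force: [0.1, 0.1, -1.6]
gripper_width: 1.003
grasp_force: 0.0
```

```bash
python3 - <<'E'
from h import *
f=grab("wrist","w2"); p,R=pose(); print(p)
for n,X in dict(heel=(.52,0,.072),stopfoot=(.504,0,.012),stoptop=(.49,0,.072),wedge=(.552,.298,.108)).items(): print(n,proj(f,X).round(1))
cv2.imwrite("pics/c2.png",cv2.resize(f["img"][20:150,300:480],None,fx=4.4,fy=4.4,interpolation=cv2.INTER_CUBIC))
E
```

```text
[0.39633534 0.03497981 0.24353374]
heel [381.5  73.7]
stopfoot [366.   96.4]
stoptop [372.5 105.8]
wedge [ 20.  -81.6]
```

View pics/w2.png

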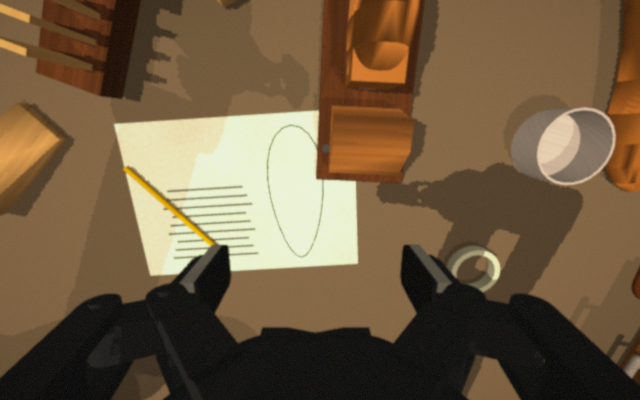

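The second wrist view shows the heel edge near (376,84), the stop at (370,140) and the rack at the upper left (80,50). I'll triangulate the heel corners, then go over the rack.

```bash
python3 - <<'E'
from h import *
def corners(n,cols,r0,r1,rl,win):
    f=load(n); im=f["img"]; q,e,k=edge(im,cols,r0,r1,-1); print(n,q,e,k)
    g=np.gradient(cv2.GaussianBlur(im[rl-2:rl+3,:,2].astype(float).mean(0)[None],(5,1),1)[0]); out=[]
    for (a,b),s in zip(win,(1,-1)):
        c=a+np.argmax(s*g[a:b]); out.append((c,np.polyval(q,c)))
    return f,out
f1,c1=corners("w1",range(303,356),104,116,103,((290,310),(345,368)))
f2,c2=corners("w2",range(352,400),76,94,76,((338,356),(396,416)))
print(c1,c2)
for a,b in zip(c1,c2): X,e=tri([f1,f2],[a,b]); print("heel corner",X.round(4),np.round(e,4))
im=f2["img"]; s,e,k=edge(im,range(336,396),98,120,1); print("stop foot row w2",s,e,k)
S=[plane(f2,(c,np.polyval(s,c)),.012) for c in (336,396)]; print(np.round(S,4))
E
```

```text
w1 [5.31547200e-02 9.18904375e+01] 0.08426612904751174 53
w2 [4.94848677e-02 6.29446475e+01] 0.04298795652959564 48
[(np.int64(300), np.float64(107.8368535411287)), (np.int64(358), np.float64(110.91982730208069))] [(np.int64(351), np.float64(80.31383603433044)), (np.int64(405), np.float64(82.98601888792697))]
heel corner [0.5078 0.0267 0.0708] [0.0001 0.0001]
heel corner [ 0.5177 -0.025   0.0701] [0.0001 0.0001]
stop foot row w2 [4.63320415e-02 8.96501376e+01] 0.0994085967059032 60
[[ 0.4862  0.0317  0.012 ]
 [ 0.4999 -0.0382  0.012 ]]
```

Request:
move_arm(
  rows=[
    [1.6,-3.5,-1,0,0,0,1],
    [1.6,-3.5,-1,0,0,0,1],
    [1.6,-3.5,-1,0,0,0,1],
    [1.6,-3.5,-1,0,0,0,1],
    [1.6,-3.5,-1,0,0,0,1],
    [1.6,-3.5,-1,0,0,0,1],
    [0,0,0,0,0,0,1],
    [0,0,0,0,0,0,1],
    [0,0,0,0,0,0,1],
  ],
)

```text
time: 3.5
tool_pos: [0.4397, 0.2619, 0.3013]
tool_rot: [0.0, 0.993, 0.118, -0.001]
contact_force: [0.2, -0.4, 0.1]
gripper_width: 1.002
grasp_force: 0.0
```

```bash
python3 - <<'E'
from h import *
f=grab("wrist","w3"); p,R=pose(); print(p)
for n,X in dict(rack=(.506,.292,.1),wedge=(.552,.298,.108)).items(): print(n,proj(f,X).round(1))
E
```

```text
[0.4394932  0.26139272 0.30114095]
rack [303.1 116.8]
wedge [307.1  69.5]
```

View pics/w3.png

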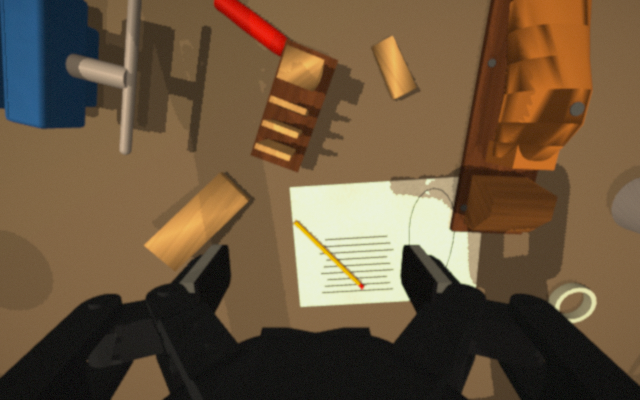

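Heel corners come out at z≈0.0705 (0.072 expected) and 52.6 mm apart (52 expected), with a yaw of about 10.8°. In w3 the spacer tops are at (288,105), (281,129) and (272,152), and the wedge top is at (302,68). I'll take a closer second view.

Request:
move_arm(
  rows=[
    [1,-2.0,3,0,0,-7,1],
    [1,-2.0,2,0,0,-7,1],
    [0.5,0,0,0,0,-7,1],
    [0,0,0,0,0,-3,1],
    [0,0,0,0,0,0,1],
    [0,0,0,0,0,0,1],
    [0,0,0,0,0,0,1],
  ],
)

```text
time: 4.13
tool_pos: [0.4512, 0.3078, 0.2522]
tool_rot: [0.0, 0.947, 0.321, 0.0]
contact_force: [0.5, -0.1, 0.6]
gripper_width: 0.999
grasp_force: 0.0
```

```bash
python3 - <<'E'
from h import *
f=grab("wrist","w4"); p,R=pose(); print(p,R.round(3))
print(proj(f,[.506,.292,.1]))
for n in("w3","w4"):
    im=load(n)["img"]; hsv=cv2.cvtColor(im,cv2.COLOR_BGR2HSV)
    print(n,[(x,y,hsv[y,x].tolist()) for x,y in ([(288,105),(281,129),(272,152),(302,68),(312,75)] if n=="w3" else [])])
a=load("w3")["img"][30:180,240:350]; b=f["img"][0:250,200:440]
cv2.imwrite("pics/c34.png",np.hstack([cv2.resize(a,(330,450)),cv2.resize(b,(432,450))]))
E
```

```text
[0.45123551 0.30794366 0.25225097] [[ 0.793  0.609  0.001]
 [ 0.609 -0.793  0.   ]
 [ 0.001  0.    -1.   ]]
[363.56815128 157.66097918]
w3 [(288, 105, [17, 160, 228]), (281, 129, [20, 150, 237]), (272, 152, [17, 158, 229]), (302, 68, [17, 159, 229]), (312, 75, [16, 160, 174])]
w4 []
```

View pics/c34.png

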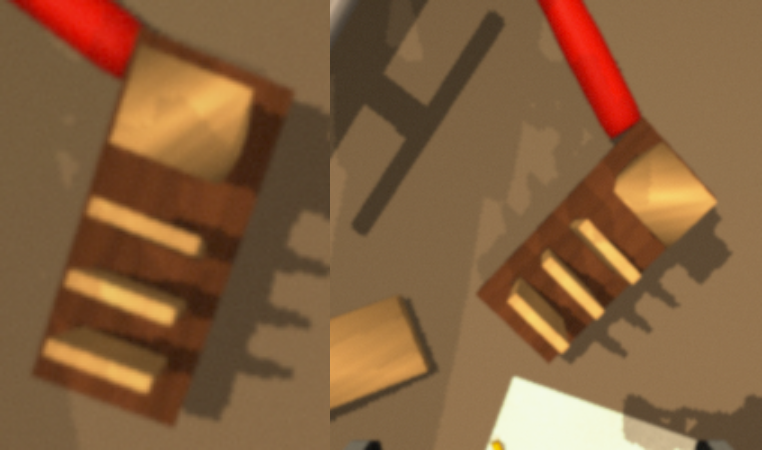

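The paired crops show the three bright spacer tops and the wedge top clearly in both views. I turned the wrong way (yaw now 37°) and will correct that. Next I'll segment the tops and triangulate.

```bash
python3 - <<'E'
from h import *
out={}
for n,roi in (("w3",(30,180,240,350)),("w4",(0,205,280,440))):
    f=load(n); im=f["img"]; y0,y1,x0,x1=roi
    hsv=cv2.cvtColor(im,cv2.COLOR_BGR2HSV); m=cv2.inRange(hsv,(11,90,195),(28,255,255)); k=np.zeros_like(m); k[y0:y1,x0:x1]=m[y0:y1,x0:x1]
    cs,_=cv2.findContours(k,cv2.RETR_EXTERNAL,cv2.CHAIN_APPROX_NONE); L=[]
    for c in cs:
        if cv2.contourArea(c)>40:
            mu=cv2.moments(c); r=cv2.minAreaRect(c); L.append((mu["m10"]/mu["m00"],mu["m01"]/mu["m00"],cv2.contourArea(c),np.round(r[1],1),round(r[2],1),cv2.boxPoints(r)))
    for l in L: print(n,[np.round(v,1) for v in l[:5]])
    L=[l for l in L]; L.sort(key=lambda l:-l[1]); out[n]=(f,L)
f3,L3=out["w3"]; f4,L4=out["w4"]
for a,b in zip(L3,L4):
    X,e=tri([f3,f4],[a[:2],b[:2]]); print(X.round(4),np.round(e,4))
    for f,l in((f3,a),(f4,b)):
        B=np.array([plane(f,q,.108) for q in l[5]]); e1,e2=B[1]-B[0],B[2]-B[1]; 
        if np.linalg.norm(e1)<np.linalg.norm(e2): e1,e2=e2,e1
        print("   len",np.linalg.norm(e1).round(4),np.linalg.norm(e2).round(4),"yaw",np.degrees(np.arctan(-e1[0]/e1[1])).round(1),"c",plane(f,l[:2],.108).round(4))
E
```

```text
w3 [np.float64(273.0), np.float64(151.9), np.float64(143.5), array([35.8,  5.4]), np.float64(19.7)]
w3 [np.float64(280.9), np.float64(129.2), np.float64(156.5), array([36.8,  5.6]), np.float64(21.0)]
w3 [np.float64(287.4), np.float64(104.8), np.float64(148.0), array([36.9,  5.4]), np.float64(22.4)]
w3 [np.float64(300.0), np.float64(66.8), np.float64(632.5), array([18.9, 47.7]), np.float64(73.5)]
w4 [np.float64(315.1), np.float64(179.1), np.float64(238.0), array([41.8,  6.7]), np.float64(43.7)]
w4 [np.float64(334.4), np.float64(159.6), np.float64(247.5), array([42.4,  6.4]), np.float64(45.0)]
w4 [np.float64(354.9), np.float64(139.4), np.float64(265.0), array([43.2,  7.2]), np.float64(46.1)]
w4 [np.float64(386.3), np.float64(108.6), np.float64(1088.5), array([56.4, 28.1]), np.float64(9.5)]
[0.4613 0.3163 0.1007] [0. 0.]
   len 0.0386 0.0059 yaw -6.1 c [0.4623 0.3155 0.108 ]
   len 0.0399 0.0063 yaw -6.7 c [0.4624 0.3172 0.108 ]
[0.4875 0.3129 0.099 ] [0. 0.]
   len 0.0388 0.0059 yaw -7.1 c [0.488  0.3119 0.108 ]
   len 0.0398 0.0058 yaw -6.9 c [0.4881 0.3141 0.108 ]
[0.5139 0.3105 0.1069] [0. 0.]
   len 0.0381 0.0054 yaw -7.9 c [0.5139 0.3104 0.108 ]
   len 0.0398 0.0063 yaw -6.9 c [0.5139 0.3107 0.108 ]
[0.5522 0.3056 0.1077] [0.0006 0.0006]
   len 0.0479 0.0176 yaw 28.6 c [0.5528 0.3056 0.108 ]
   len 0.05 0.0235 yaw 28.6 c [0.5516 0.3056 0.108 ]
```

Request:
move_arm(
  rows=[
    [0,0,0,0,0,6.4,1],
    [0,0,0,0,0,6.4,1],
    [0,0,0,0,0,6.4,1],
    [0,0,0,0,0,6.4,1],
    [0,0,0,0,0,6.4,1],
    [0,0,0,0,0,6.4,1],
    [0,0,0,0,0,6.1,1],
    [1,-1,3,0,0,0,1],
    [0,0,3,0,0,0,1],
    [0,0,3,0,0,0,1],
    [0,0,2,0,0,0,1],
    [0,0,0,0,0,0,1],
    [0,0,0,0,0,0,1],
    [0,0,0,0,0,0,1],
  ],
)

```text
time: 5.35
tool_pos: [0.4631, 0.3178, 0.1439]
tool_rot: [-0.001, 0.998, -0.06, 0.001]
contact_force: [-0.6, -0.2, 0.0]
gripper_width: 1.0
grasp_force: 0.0
```

```bash
cat >> h.py <<'E'
def rel(target,yaw):
    """shift in tool axes (cm) to reach target, yaw error (deg of az to turn), state brief"""
    from plant import manip
    p,R=pose(); s=manip.state(); y=np.degrees(np.arctan2(R[1,0],R[0,0]))
    print("t",round(s["time"],2),"p",p.round(4),"shift cm",(R.T@(np.array(target)-p)*100).round(2),"az",round(y-yaw,2),"tilt z",R[:,2].round(3),"F",s["contact_force"].round(1),"T",s["ft_torque"].round(2),"w",round(s["gripper_width"],3),round(s["grasp_force"],1))
E
python3 -c "
from h import *
rel((.4622,.3163,.095),-7)"
```

```text
t 5.35 p [0.4631 0.3178 0.1439] shift cm [-0.09  0.17  4.89] az 0.09 tilt z [ 0.003  0.001 -1.   ] F [-0.6 -0.2  0. ] T [0.05 0.02 0.03] w 1.0 0.0
```

Request:
move_arm(
  rows=[
    [-0.1,0.15,3,0,0,0,1],
    [0,0,1.9,0,0,0,1],
    [0,0,0,0,0,0,1],
    [0,0,0,0,0,0,0.2],
    [0,0,0,0,0,0,-0.3],
    [0,0,0,0,0,0,-1],
    [0,0,0,0,0,0,-1],
    [0,0,0,0,0,0,-1],
    [0,0,0,0,0,0,-1],
    [0,0,0,0,0,0,-1],
    [0,0,0,0,0,0,-1],
    [0,0,0,0,0,0,-1],
  ],
)

```text
time: 6.35
tool_pos: [0.4624, 0.3168, 0.0954]
tool_rot: [-0.001, 0.998, -0.06, 0.002]
contact_force: [-0.7, -0.7, 6.6]
gripper_width: 0.452
grasp_force: 60.0
```

```bash
python3 -c "
from h import *
rel((.4622,.3163,.095),-7)"
```

```text
t 6.35 p [0.4624 0.3168 0.0954] shift cm [-0.01  0.05  0.04] az 0.12 tilt z [ 0.003  0.002 -1.   ] F [-0.7 -0.7  6.6] T [-0.07  0.07 -0.01] w 0.452 60.0
```

Request:
move_arm(
  rows=[
    [0,0,-1.5,0,0,0,-1],
    [0,0,-2.5,0,0,0,-1],
    [0,0,-3,0,0,-3,-1],
    [0,0,-3,0,0,-5,-1],
    [0,0,-3,0,0,-5,-1],
    [0,0,-2,0,0,-4.8,-1],
    [-0.8,3.55,0,0,0,0,-1],
    [-0.8,3.55,0,0,0,0,-1],
    [-0.8,3.55,0,0,0,0,-1],
    [-0.8,3.55,0,0,0,0,-1],
    [-0.8,3.55,0,0,0,0,-1],
    [-0.8,3.55,0,0,0,0,-1],
    [-0.8,3.55,0,0,0,0,-1],
    [-0.8,3.55,0,0,0,0,-1],
    [-0.6,3.6,0,0,0,0,-1],
    [0,0,0,0,6.25,0,-1],
    [0,0,0,0,6.25,0,-1],
    [0,0,0,0,0,0,-1],
    [0,0,0,0,0,0,-1],
    [0,0,0,0,0,0,-1],
  ],
)

```text
time: 8.02
tool_pos: [0.4531, -0.0112, 0.2436]
tool_rot: [-0.01, 0.99, 0.095, 0.108]
contact_force: [0.2, 0.4, -0.4]
gripper_width: 0.459
grasp_force: 62.2
```

```bash
python3 -c "
from h import *
rel((.4534,-.0105,.2175),10.8); rel((.4789,-.0056,.1004),10.8)
f=grab('wrist','w5')
cv2.imwrite('pics/w5c.png',f['img'])
"
```

```text
t 8.02 p [ 0.4531 -0.0112  0.2436] shift cm [-0.52 -0.07  2.56] az 0.15 tilt z [ 0.212  0.041 -0.976] F [ 0.2  0.4 -0.4] T [-0.06  0.04  0.03] w 0.459 62.2
t 8.02 p [ 0.4531 -0.0112  0.2436] shift cm [-0.51 -0.07 14.55] az 0.15 tilt z [ 0.212  0.041 -0.976] F [ 0.2  0.4 -0.4] T [-0.06  0.04  0.03] w 0.459 62.2
```

View pics/w5.png

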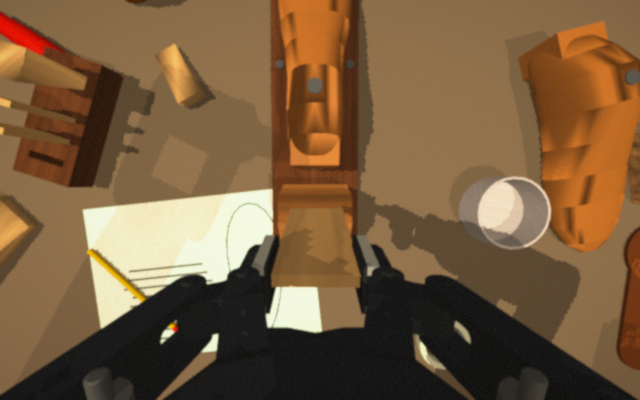

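The image shows the spacer held squarely, its foot near (315,205), above the stop. The heel and gap are still clear at row 165–185.

Request:
move_arm(
  rows=[
    [-0.3,-0.05,2,0,0,0,-1],
    [0,0,3.5,0,0,0,-1],
    [0,0,3,0,0,0,-1],
    [0,0,2.5,0,0,0,-1],
    [0,0,1.5,0,0,0,-1],
    [0,0,1.2,0,0,0,-1],
    [0,0,0.4,0,0,0,-1],
    [0,0,0,0,0,0,-1],
    [0,0,0,0,0,0,-1],
  ],
)

```text
time: 8.82
tool_pos: [0.4805, -0.0054, 0.1052]
tool_rot: [-0.01, 0.989, 0.095, 0.108]
contact_force: [0.0, 0.2, 0.3]
gripper_width: 0.449
grasp_force: 62.2
```

```bash
python3 -c "
from h import *
rel((.4789,-.0056,.1004),10.8)
"
```

```text
t 8.82 p [ 0.4805 -0.0054  0.1052] shift cm [-0.26 -0.01  0.43] az 0.18 tilt z [ 0.212  0.041 -0.976] F [0.  0.2 0.3] T [-0.03  0.13  0.  ] w 0.449 62.2
```

Request:
move_arm(
  rows=[
    [0,0,0.4,0,0,0,-1],
    [-0.1,0,0,0,0,0,-1],
    [-0.1,0,0,0,0,0,-1],
    [0,0,0,0,0,0,-1],
    [0,0,0,0,0,0,-1],
  ],
)

```text
time: 9.23
tool_pos: [0.4788, -0.006, 0.1006]
tool_rot: [-0.01, 0.99, 0.095, 0.109]
contact_force: [-0.1, -1.0, 0.1]
gripper_width: 0.453
grasp_force: 62.2
```

```bash
python3 -c "
from h import *
rel((.4789,-.0056,.1004),10.8)
"
```

```text
t 9.23 p [ 0.4788 -0.006   0.1006] shift cm [ 0.01 -0.03  0.03] az 0.12 tilt z [ 0.213  0.041 -0.976] F [-0.1 -1.   0.1] T [-0.    0.16 -0.02] w 0.453 62.2
```

Continue to light contact with the stop.

Request:
move_arm(
  rows=[
    [-0.1,0,0,0,0,0,-1],
    [0,0,0,0,0,0,-1],
    [-0.1,0,0,0,0,0,-1],
    [0,0,0,0,0,0,-1],
  ],
)

```text
time: 9.57
tool_pos: [0.4768, -0.0063, 0.0998]
tool_rot: [-0.01, 0.99, 0.095, 0.108]
contact_force: [0.4, -0.3, -0.9]
gripper_width: 0.453
grasp_force: 62.2
```

```bash
python3 -c "
from h import *
rel((.4789,-.0056,.1004),10.8)
"
```

```text
t 9.57 p [ 0.4768 -0.0063  0.0998] shift cm [ 0.23 -0.03 -0.01] az 0.12 tilt z [ 0.213  0.041 -0.976] F [ 0.4 -0.3 -0.9] T [-0.06  0.09 -0.01] w 0.453 62.2
```

Request:
move_arm(
  rows=[
    [-0.1,0,0.1,0,0,0,-1],
    [0,0,0,0,0,0,-1],
    [-0.05,0,0.05,0,0,0,-1],
    [0,0,0,0,0,0,-1],
  ],
)

```text
time: 9.9
tool_pos: [0.4767, -0.0065, 0.0988]
tool_rot: [-0.01, 0.989, 0.095, 0.11]
contact_force: [3.4, 1.6, 1.7]
gripper_width: 0.452
grasp_force: 62.3
```

```bash
python3 -c "
from h import *
rel((.4789,-.0056,.1004),10.8)
"
```

```text
t 9.9 p [ 0.4767 -0.0065  0.0988] shift cm [ 0.26 -0.05 -0.1 ] az 0.12 tilt z [ 0.215  0.041 -0.976] F [3.4 1.6 1.7] T [ 0.13 -0.52  0.12] w 0.452 62.3
```

Request:
move_arm(
  rows=[
    [0,0,0.1,0,0,0,-1],
    [0,0,0,0,0,0,-1],
    [0,0,0,0,0,0,0.0],
    [0,0,0,0,0,0,0.2],
    [0,0,0,0,0,0,0.4],
    [0,0,0,0,0,0,0.4],
    [0,0,-2,0,0,0,0.4],
    [0,0,-3,0,0,0,0.4],
    [0,0,-4,0,0,0,0.5],
    [0,0,-4,0,0,0,1],
    [0,0,0,0,0,0,1],
    [0,0,0,0,0,0,1],
    [0,0,0,0,0,0,1],
  ],
)

```text
time: 10.98
tool_pos: [0.4479, -0.0117, 0.2235]
tool_rot: [-0.01, 0.99, 0.095, 0.108]
contact_force: [0.5, 0.3, -1.4]
gripper_width: 1.003
grasp_force: 0.0
```

```bash
python3 - <<'E'
from h import *
rel((.488,.313,.095),-7)
f=grab('wrist','w6'); p=proj(f,[.4931-.0196*.98,-.0065,.11]).round().astype(int); print(p)
x=min(max(p[0]-90,0),460);y=max(p[1]-75,0)
cv2.imwrite('pics/c6.png',cv2.resize(f['img'][y:y+150,x:x+180],None,fx=4,fy=4,interpolation=cv2.INTER_CUBIC)); print(x,y)
E
```

```text
t 10.98 p [ 0.4479 -0.0117  0.2235] shift cm [  7.08 -31.12  14.73] az 17.92 tilt z [ 0.212  0.041 -0.976] F [ 0.5  0.3 -1.4] T [-0.03  0.18  0.02] w 1.003 0.0
[316 200]
226 125
```

View pics/c6.png

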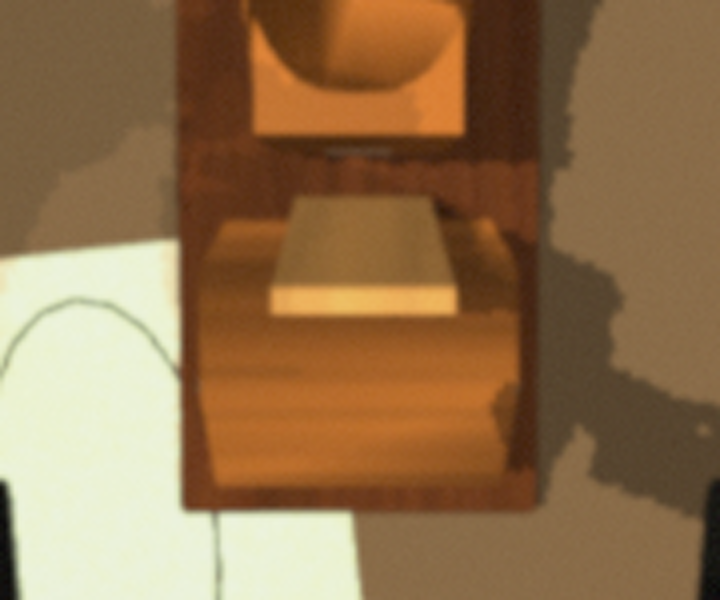

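The crop shows spacer 1 standing in the gap, lying flat on the stop's face, with its top at crop (365,300). Now spacer 2.

Request:
move_arm(
  rows=[
    [0,0,0,0,-6.3,0,1],
    [0,0,0,0,-6.2,0,1],
    [1.1,-3.46,0,0,0,0,1],
    [1.1,-3.46,0,0,0,0,1],
    [1.1,-3.46,0,0,0,0,1],
    [1.1,-3.46,0,0,0,0,1],
    [1.1,-3.46,0,0,0,0,1],
    [1.1,-3.46,0,0,0,0,1],
    [1.1,-3.46,0,0,0,0,1],
    [1.1,-3.46,0,0,0,0,1],
    [1.2,-3.46,0,0,0,0,1],
    [0,0,0,0,0,6,1],
    [0,0,0,0,0,6,1],
    [0,0,3,0,0,5.9,1],
    [0,0,3,0,0,0,1],
    [0,0,0,0,0,0,1],
    [0,0,0,0,0,0,1],
    [0,0,0,0,0,0,1],
  ],
)

```text
time: 12.53
tool_pos: [0.4874, 0.3129, 0.1638]
tool_rot: [0.0, 0.998, -0.061, -0.001]
contact_force: [-0.1, -0.5, -0.7]
gripper_width: 0.998
grasp_force: 0.0
```

```bash
python3 -c "
from h import *
rel((.4879,.3132,.095),-7)"
```

```text
t 12.53 p [0.4874 0.3129 0.1638] shift cm [ 0.06 -0.04  6.88] az 0.04 tilt z [-0.001 -0.001 -1.   ] F [-0.1 -0.5 -0.7] T [0.06 0.01 0.01] w 0.998 0.0
```

Request:
move_arm(
  rows=[
    [0.05,0,3.5,0,0,0,1],
    [0,0,3.4,0,0,0,1],
    [0,0,0,0,0,0,1],
    [0,0,0,0,0,0,0.2],
    [0,0,0,0,0,0,-0.3],
    [0,0,0,0,0,0,-1],
    [0,0,0,0,0,0,-1],
    [0,0,0,0,0,0,-1],
    [0,0,0,0,0,0,-1],
    [0,0,0,0,0,0,-1],
  ],
)

```text
time: 13.37
tool_pos: [0.4899, 0.3136, 0.0983]
tool_rot: [-0.001, 0.998, -0.061, 0.002]
contact_force: [-0.2, -0.6, 6.4]
gripper_width: 0.45
grasp_force: 59.8
```

```bash
python3 -c "
from h import *
rel((.4879,.3132,.095),-7)"
```

```text
t 13.37 p [0.4899 0.3136 0.0983] shift cm [-0.19  0.07  0.33] az 0.03 tilt z [ 0.005  0.002 -1.   ] F [-0.2 -0.6  6.4] T [-0.16  0.1   0.01] w 0.45 59.8
```

Request:
move_arm(
  rows=[
    [0,0,-1.5,0,0,0,-1],
    [0,0,-2.5,0,0,0,-1],
    [0,0,-3,0,0,-3,-1],
    [0,0,-3,0,0,-5,-1],
    [0,0,-3,0,0,-5,-1],
    [0,0,-2,0,0,-4.8,-1],
    [-0.97,3.46,0,0,0,0,-1],
    [-0.97,3.46,0,0,0,0,-1],
    [-0.97,3.46,0,0,0,0,-1],
    [-0.97,3.46,0,0,0,0,-1],
    [-0.97,3.46,0,0,0,0,-1],
    [-0.97,3.46,0,0,0,0,-1],
    [-0.97,3.46,0,0,0,0,-1],
    [-0.97,3.46,0,0,0,0,-1],
    [-0.97,3.46,0,0,0,0,-1],
    [0,0,0,0,6.25,0,-1],
    [0,0,0,0,6.25,0,-1],
    [0,0,0,0,0,0,-1],
    [0,0,0,0,0,0,-1],
    [0,0,0,0,0,0,-1],
  ],
)

```text
time: 15.03
tool_pos: [0.461, -0.0092, 0.246]
tool_rot: [-0.01, 0.99, 0.094, 0.108]
contact_force: [-0.4, -0.9, -0.0]
gripper_width: 0.453
grasp_force: 62.0
```

```bash
python3 -c "
from h import *
rel((.4829,-.0053,.0978),10.8)"
```

```text
t 15.03 p [ 0.461  -0.0092  0.246 ] shift cm [-1.040e+00  1.000e-02  1.495e+01] az 0.05 tilt z [ 0.213  0.04  -0.976] F [-0.4 -0.9 -0. ] T [-0.05  0.11 -0.02] w 0.453 62.0
```

Request:
move_arm(
  rows=[
    [-0.5,0,3,0,0,0,-1],
    [0,0,3.5,0,0,0,-1],
    [0,0,3,0,0,0,-1],
    [0,0,2.5,0,0,0,-1],
    [0,0,1,0,0,0,-1],
    [0,0,0.5,0,0,0,-1],
    [0,0,0,0,0,0,-1],
    [0,0,0,0,0,0,-1],
  ],
)

```text
time: 15.7
tool_pos: [0.4855, -0.0045, 0.1131]
tool_rot: [-0.01, 0.99, 0.094, 0.109]
contact_force: [3.9, 0.5, -0.8]
gripper_width: 0.447
grasp_force: 63.1
```

```bash
python3 -c "
from h import *
rel((.4829,-.0053,.0978),10.8)"
```

```text
t 15.7 p [ 0.4855 -0.0045  0.1131] shift cm [-0.6   0.03  1.44] az 0.07 tilt z [ 0.214  0.041 -0.976] F [ 3.9  0.5 -0.8] T [ 0.24 -0.53  0.09] w 0.447 63.1
```

Request:
move_arm(
  rows=[
    [0.2,0,0,0,0,0,-1],
    [0,0,0.5,0,0,0,-1],
    [0,0,0.4,0,0,0,-1],
    [0,0,0,0,0,0,-1],
    [0,0,0,0,0,0,-1],
  ],
)

```text
time: 16.12
tool_pos: [0.4885, -0.0041, 0.1037]
tool_rot: [-0.01, 0.99, 0.094, 0.109]
contact_force: [2.2, 0.6, -0.7]
gripper_width: 0.446
grasp_force: 63.0
```

```bash
python3 -c "
from h import *
rel((.4829,-.0053,.0978),10.8)"
```

```text
t 16.12 p [ 0.4885 -0.0041  0.1037] shift cm [-0.69  0.01  0.45] az 0.02 tilt z [ 0.213  0.041 -0.976] F [ 2.2  0.6 -0.7] T [-0.   -0.36  0.01] w 0.446 63.0
```

Request:
move_arm(
  rows=[
    [0.05,0,0.15,0,0,0,-1],
    [0,0,0.1,0,0,0,-1],
    [0,0,0,0,0,0,-1],
  ],
)

```text
time: 16.37
tool_pos: [0.4894, -0.0039, 0.1013]
tool_rot: [-0.01, 0.99, 0.094, 0.108]
contact_force: [0.6, 0.8, 0.7]
gripper_width: 0.451
grasp_force: 62.7
```

```bash
python3 -c "
from h import *
rel((.4829,-.0053,.0978),10.8)"
```

```text
t 16.37 p [ 0.4894 -0.0039  0.1013] shift cm [-0.72  0.02  0.2 ] az 0.02 tilt z [ 0.212  0.041 -0.976] F [0.6 0.8 0.7] T [-0.07 -0.03  0.03] w 0.451 62.7
```

Request:
move_arm(
  rows=[
    [-0.2,0,0,0,0,0,-1],
    [0,0,0,0,0,0,-1],
    [-0.1,0,0,0,0,0,-1],
    [0,0,0,0,0,0,-1],
  ],
)

```text
time: 16.7
tool_pos: [0.4885, -0.0041, 0.1018]
tool_rot: [-0.01, 0.989, 0.093, 0.112]
contact_force: [8.5, 2.3, -3.2]
gripper_width: 0.454
grasp_force: 64.9
```

```bash
python3 -c "
from h import *
rel((.4829,-.0053,.0978),10.8)"
```

```text
t 16.7 p [ 0.4885 -0.0041  0.1018] shift cm [-0.64  0.01  0.26] az -0.01 tilt z [ 0.219  0.041 -0.975] F [ 8.5  2.3 -3.2] T [ 0.36 -1.4   0.13] w 0.454 64.9
```

```bash
python3 - <<'E'
from h import *
f=load("w6"); x=np.array([.982,.187]); O=np.array([.4931,-.0029])
for n,p,z in [("spacer1 foot front",(317,173.9),.0133),("top front edge",(317,125+287/4),.111),("top back edge",(317,125+316/4),.1097),("stopfoot",(286,179.8),.012),("heel",(316,125+135/4),.072)]:
    X=plane(f,p,z); print(n,X.round(4),"cradle x mm",((X[:2]-O)@x*1000).round(1))
g=grab("wrist","w7")
print(proj(g,[.48,-.005,.11]))
cv2.imwrite("pics/c7.png",cv2.resize(g["img"][130:290,230:410],None,fx=4.2,fy=3.7,interpolation=cv2.INTER_CUBIC))
E
```

```text
spacer1 foot front [ 0.4997 -0.0032  0.0133] cradle x mm 6.5
top front edge [ 0.4767 -0.0071  0.111 ] cradle x mm -16.9
top back edge [ 0.4704 -0.0083  0.1097] cradle x mm -23.3
stopfoot [0.4858 0.0322 0.012 ] cradle x mm -0.6
heel [5.12e-01 5.00e-04 7.20e-02] cradle x mm 19.2
[314.81060955 291.32296325]
```

View pics/c7.png

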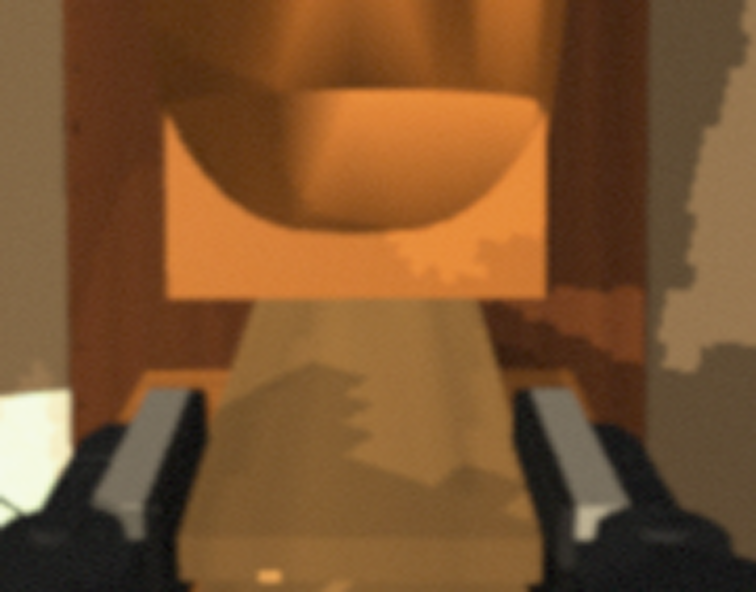

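```bash
python3 - <<'E'
from h import *
g=load("w7"); x=np.array([.982,.187]); O=np.array([.4931,-.0029]); im=g["img"]
q,e,k=edge(im,range(280,350),268,282,1,1); print(q,e,k); q2,e2,k2=edge(im,range(280,350),268,282,-1,1); print(q2,e2)
print([int(v) for v in im[262:292,316,2]])
for r in (274.6,276,287):
  for z in (.110,.114): print(r,z,((plane(g,(316,r),z)[:2]-O)@x*1000).round(1), np.linalg.norm(plane(g,(272.5,r),z)-plane(g,(359,r),z)).round(4))
p,R=pose(); print("tcp",(p[:2]-O)@x*1000,p[2],proj(g,p))
E
```

```text
[6.79894479e-03 2.72794564e+02] 0.14875988954336675 70
[-3.01038121e-02  2.82423062e+02] 5.249105455109073
[130, 129, 127, 128, 128, 130, 125, 127, 127, 126, 128, 127, 126, 135, 141, 143, 142, 142, 141, 142, 141, 141, 140, 142, 139, 135, 133, 131, 131, 132]
274.6 0.11 -5.6 0.0388
274.6 0.114 -4.4 0.0375
276 0.11 -6.3 0.0388
276 0.114 -5.0 0.0376
287 0.11 -11.3 0.0389
287 0.114 -9.9 0.0376
tcp -4.790718431505355 0.10179131437516324 [316.38963963 267.55747249]
```

The view shows spacer 2 held, its top front edge about 5 mm ahead of where it should lie. It sits about 3° more upright in the grip and its foot touches spacer 1. I'll tilt 3° more and bring it back flat.

Request:
move_arm(
  rows=[
    [0.1,0,0,0,0,0,-1],
    [-0.2,0,0,0,3,0,-1],
    [-0.2,0,0,0,0,0,-1],
    [0,0,0,0,0,0,-1],
    [0,0,0,0,0,0,-1],
  ],
)

```text
time: 17.17
tool_pos: [0.4866, -0.0049, 0.1022]
tool_rot: [-0.012, 0.986, 0.093, 0.139]
contact_force: [10.8, 3.2, -3.1]
gripper_width: 0.453
grasp_force: 65.8
```

```bash
python3 -c "
from h import *
rel((.4829,-.0053,.0978),10.8)"
```

```text
t 17.17 p [ 0.4866 -0.0049  0.1022] shift cm [-0.48 -0.03  0.32] az -0.03 tilt z [ 0.271  0.05  -0.961] F [10.8  3.2 -3.1] T [ 0.47 -1.8   0.17] w 0.453 65.8
```

Request:
move_arm(
  rows=[
    [0.1,0,0.1,0,0,0,-1],
    [0,0,0,0,0,0,-1],
    [0,0,0,0,0,0,0.0],
    [0,0,0,0,0,0,0.2],
    [0,0,0,0,0,0,0.4],
    [0,0,0,0,0,0,0.4],
    [0,0,0,0,0,0,0.4],
    [0,0,-2,0,0,0,0.4],
    [0,0,-3,0,0,0,0.4],
    [0,0,-4,0,0,0,0.5],
    [0,0,-4,0,0,0,1],
    [0,0,0,0,0,0,1],
    [0,0,0,0,0,0,1],
    [0,0,0,0,0,0,1],
  ],
)

```text
time: 18.33
tool_pos: [0.4505, -0.0113, 0.2243]
tool_rot: [-0.013, 0.986, 0.093, 0.134]
contact_force: [0.3, -0.3, -0.0]
gripper_width: 1.004
grasp_force: 0.0
```

```bash
python3 - <<'E'
from h import *
rel((.552,.3056,.095),-7)
f=grab("wrist","w8"); im=f["img"]; x=np.array([.982,.187]); O=np.array([.4931,-.0029])
hsv=cv2.cvtColor(im,cv2.COLOR_BGR2HSV); c=int(proj(f,[.48,-.0054,.11])[0])
xs=[-0.03,-.0233,-.0169,-.0108,0,.0123,.02]
print("expected rows: top back1,top front1,top front2, foot front2, heel",[proj(f,[*(O+x*a),z]).round(1).tolist() for a,z in ((-.0233,.1097),(-.0169,.111),(-.0108,.111),(.0127,.0133),(.0196,.072))])
r0=int(proj(f,[*(O+x*.03),.072])[1]); r1=int(proj(f,[*(O+x*-.03),.11])[1])
for cc in (c-8,c+8): print(cc,r0,[(int(im[r,cc,0]),int(im[r,cc,1]),int(im[r,cc,2])) for r in range(r0,r1)])
E
```

```text
t 18.33 p [ 0.4505 -0.0113  0.2243] shift cm [ 11.89 -29.22  16.7 ] az 17.81 tilt z [ 0.262  0.05  -0.964] F [ 0.3 -0.3 -0. ] T [-0.01  0.13 -0.04] w 1.004 0.0
expected rows: top back1,top front1,top front2, foot front2, heel [[315.7, 213.8], [315.7, 206.5], [315.7, 199.5], [315.6, 180.3], [315.6, 169.4]]
307 159 [(44, 104, 178), (50, 119, 200), (53, 123, 206), (55, 123, 207), (53, 122, 207), (56, 123, 207), (49, 120, 205), (54, 123, 207), (55, 122, 208), (52, 116, 197), (42, 94, 160), (27, 62, 106), (21, 44, 81), (15, 46, 79), (19, 49, 84), (29, 64, 99), (42, 82, 120), (50, 98, 139), (58, 109, 153), (62, 113, 157), (57, 110, 155), (56, 109, 154), (58, 111, 157), (60, 113, 160), (59, 112, 160), (60, 114, 162), (59, 114, 161), (60, 114, 162), (59, 114, 162), (59, 117, 164), (59, 115, 163), (62, 118, 165), (63, 119, 166), (64, 118, 166), (60, 115, 163), (61, 115, 164), (59, 116, 164), (63, 118, 165), (62, 119, 165), (60, 117, 163), (62, 118, 165), (64, 118, 166), (62, 115, 165), (67, 126, 179), (82, 157, 221), (94, 181, 240), (95, 185, 242), (96, 185, 242), (97, 185, 243), (94, 180, 23
[... 480 characters left out ...]
(64, 117, 166), (64, 119, 169), (64, 119, 169), (61, 119, 167), (59, 118, 166), (63, 118, 168), (62, 118, 167), (62, 119, 167), (63, 119, 167), (63, 119, 166), (62, 117, 165), (63, 118, 166), (61, 118, 165), (63, 118, 167), (59, 117, 164), (60, 115, 164), (61, 115, 165), (62, 115, 165), (63, 116, 164), (62, 117, 164), (60, 115, 163), (59, 114, 162), (62, 116, 164), (59, 115, 163), (63, 118, 165), (66, 126, 177), (80, 156, 219), (92, 178, 238), (97, 186, 242), (96, 185, 242), (96, 185, 242), (92, 180, 238), (85, 163, 226), (83, 158, 221), (90, 171, 234), (95, 183, 240), (94, 183, 241), (95, 184, 241), (92, 179, 239), (81, 158, 224), (58, 121, 184), (40, 92, 154), (38, 88, 151), (38, 92, 158)]
```

```bash
python3 - <<'E'
from h import *
f=load("w8"); x=np.array([.982,.187]); O=np.array([.4931,-.0029]); im=f["img"]
cx=lambda p,z:((plane(f,p,z)[:2]-O)@x*1000).round(1)
h,e,_=edge(im,range(300,332),164,176,-1); ft,e2,_=edge(im,range(302,330),171,181,1); tp,e3,_=edge(im,range(300,332),198,207,1)
sL,e4,_=edge(im,range(283,294),174,196,1); print(h,ft,tp,sL,e4)
for n,q,z in (("heel",h,.072),("foot2 front",ft,.0135),("top2 front",tp,.1105)): print(n,cx((315.6,np.polyval(q,315.6)),z))
print("stop foot?",cx((288,np.polyval(sL,288)),.012), [int(v) for v in im[170:205,288,2]])
print("bands", [cx((315.6,r),.110) for r in (209.5,216.5)])
E
```

```text
[-2.39683003e-03  1.69966063e+02] [2.31709428e-02 1.67497535e+02] [1.10533093e-03 2.02276539e+02] [-4.34283382e-03  1.92229608e+02] 0.015380742206623298
heel 19.8
foot2 front 19.3
top2 front -13.5
stop foot? -0.3 [110, 116, 113, 110, 103, 100, 102, 99, 102, 101, 101, 100, 100, 99, 100, 98, 100, 99, 99, 98, 108, 129, 154, 162, 159, 150, 143, 137, 134, 129, 122, 114, 110, 111, 111]
bands [np.float64(-19.5), np.float64(-25.7)]
```

Measured: the tops of both spacers touch, but spacer 2's foot has slid forward to the heel (front at x≈19 mm instead of 12.3). I'll regrip spacer 2 alone and reset its foot.

Request:
move_arm(
  rows=[
    [-0.2,0,0,0,3.2,0,0.6],
    [0,0,3,0,0,0,0.6],
    [0,0,3.5,0,0,0,0.6],
    [0,0,3,0,0,0,0.4],
    [0,0,2,0,0,0,0.4],
    [0,0,1.0,0,0,0,0.4],
    [0,0,0,0,0,0,0.4],
    [0,0,0,0,0,0,0.4],
  ],
)

```text
time: 19.05
tool_pos: [0.4876, -0.0038, 0.1045]
tool_rot: [-0.016, 0.983, 0.093, 0.16]
contact_force: [-0.3, -0.1, 0.6]
gripper_width: 0.702
grasp_force: 0.0
```

```bash
python3 -c "
from h import *
rel((.4896,-.0036,.1001),10.8)"
```

```text
t 19.05 p [ 0.4876 -0.0038  0.1045] shift cm [0.05 0.01 0.48] az 0.02 tilt z [ 0.312  0.061 -0.948] F [-0.3 -0.1  0.6] T [-0.    0.1   0.01] w 0.702 0.0
```

Request:
move_arm(
  rows=[
    [0.05,0,0.45,0,0,0,0.4],
    [0,0,0,0,0,0,0.2],
    [0,0,0,0,0,0,0],
    [0,0,0,0,0,0,-0.5],
    [0,0,0,0,0,0,-1],
    [0,0,0,0,0,0,-1],
    [0,0,0,0,0,0,-1],
    [0,0,0,0,0,0,-1],
  ],
)

```text
time: 19.72
tool_pos: [0.491, -0.004, 0.1029]
tool_rot: [-0.015, 0.982, 0.093, 0.163]
contact_force: [-1.5, -1.6, 5.4]
gripper_width: 0.439
grasp_force: 59.7
```

```bash
python3 -c "
from h import *
rel((.4896,-.0036,.1001),10.8)"
```

```text
t 19.72 p [ 0.491  -0.004   0.1029] shift cm [-0.22 -0.06  0.22] az 0.04 tilt z [ 0.317  0.06  -0.947] F [-1.5 -1.6  5.4] T [-0.05  0.26 -0.03] w 0.439 59.7
```

Request:
move_arm(
  rows=[
    [0,0,-0.5,0,0,0,-1],
    [0,0,-0.5,0,0,0,-1],
    [0,0,0,0,0,0,-1],
  ],
)

```text
time: 19.97
tool_pos: [0.4872, -0.0044, 0.1121]
tool_rot: [-0.015, 0.982, 0.093, 0.162]
contact_force: [0.7, 0.4, 0.6]
gripper_width: 0.44
grasp_force: 60.3
```

```bash
python3 - <<'E'
from h import *
rel((.4896,-.0036,.1001),10.8)
f=grab("wrist","w9"); im=f["img"]; x=np.array([.982,.187]); O=np.array([.4931,-.0029])
print(proj(f,[*(O+x*-.0135),.12]),proj(f,[*(O+x*-.0195),.11]))
for c in (308,322): print([int(v) for v in im[255:330,c,1]])
E
```

```text
t 19.97 p [ 0.4872 -0.0044  0.1121] shift cm [-0.15 -0.04  1.21] az 0.04 tilt z [ 0.316  0.06  -0.947] F [0.7 0.4 0.6] T [-0.03  0.04  0.  ] w 0.44 60.3
[315.61284568 287.43307815] [315.58239532 294.93854297]
[95, 96, 96, 97, 97, 96, 95, 96, 97, 95, 98, 95, 97, 96, 97, 95, 94, 96, 96, 96, 97, 96, 94, 98, 95, 94, 94, 96, 94, 96, 106, 112, 107, 98, 95, 93, 95, 95, 95, 98, 102, 99, 100, 101, 99, 102, 100, 102, 101, 99, 93, 83, 72, 70, 70, 67, 70, 69, 70, 70, 70, 76, 76, 76, 77, 76, 81, 92, 108, 114, 112, 111, 110, 115, 111]
[91, 94, 92, 92, 89, 93, 90, 91, 91, 93, 92, 93, 92, 93, 92, 92, 92, 90, 93, 93, 93, 92, 91, 90, 92, 91, 91, 91, 91, 91, 90, 88, 91, 94, 90, 92, 91, 92, 90, 95, 98, 99, 99, 96, 95, 97, 97, 98, 98, 99, 94, 84, 77, 72, 72, 69, 68, 71, 71, 70, 73, 75, 78, 77, 79, 78, 75, 77, 77, 79, 95, 106, 114, 116, 113]
```

Request:
move_arm(
  rows=[
    [0.34,0,0.11,0,-2.4,0,-1],
    [0.35,0,0.09,0,-2.3,0,-1],
    [0.35,0,0.08,0,-2.3,0,-1],
    [0,0,0,0,0,0,-1],
    [0,0,0,0,0,0,-1],
  ],
)

```text
time: 20.43
tool_pos: [0.4978, -0.0022, 0.1111]
tool_rot: [-0.01, 0.99, 0.094, 0.102]
contact_force: [0.8, 0.2, 1.9]
gripper_width: 0.442
grasp_force: 60.2
```

```bash
cat >> h.py <<'E'
O=np.array([.4931,-.0029]); X_=np.array([.982,.187])
def crad():
    p,R=pose(); print("TCP cradle mm x,z",((p[:2]-O)@X_*1000).round(1),(p[2]*1000).round(1),"tilt",np.degrees(np.arcsin(R[:2,2]@X_)).round(2))
E
python3 - <<'E'
from h import *
rel((.4896,-.0036,.1001),10.8); crad()
f=grab("wrist","w10"); im=f["img"]; p,R=pose()
t=lambda a:proj(f,p+R@(np.array(a)/1000)).round(1)
print("pred top front/back",t((-8.2,0,-10.8)),t((-14.2,0,-10.8)),"foot front",t((-8.2,0,89.2)), "foot corners",t((-8.2,20,89.2)),t((-8.2,-20,89.2)))
for c in (308,322): print([int(v) for v in im[270:320,c,1]])
print("heel col",[tuple(im[r,316].tolist()) for r in range(150,260,3)])
E
```

```text
t 20.43 p [ 0.4978 -0.0022  0.1111] shift cm [-1.04 -0.01  0.91] az 0.06 tilt z [ 0.199  0.038 -0.979] F [0.8 0.2 1.9] T [-0.01 -0.23 -0.04] w 0.442 60.2
TCP cradle mm x,z 4.7 111.1 tilt 11.72
pred top front/back [316.4 296.6] [316.4 308.1] foot front [315.9 221.2] foot corners [341.4 221.2] [290.5 221.2]
[97, 98, 95, 95, 96, 96, 96, 96, 94, 95, 97, 100, 108, 113, 117, 116, 108, 103, 97, 95, 94, 93, 93, 96, 98, 103, 109, 122, 127, 126, 130, 132, 131, 129, 127, 117, 105, 100, 95, 99, 96, 97, 98, 99, 114, 150, 182, 196, 196, 197]
[110, 110, 106, 99, 93, 90, 92, 90, 91, 91, 90, 89, 90, 89, 90, 91, 89, 91, 89, 89, 89, 90, 91, 92, 98, 110, 122, 125, 126, 126, 125, 126, 126, 124, 122, 113, 102, 96, 92, 93, 93, 93, 94, 92, 100, 113, 122, 122, 124, 125]
heel col [(39, 94, 163), (39, 92, 156), (33, 84, 147), (31, 79, 136), (33, 75, 130), (29, 70, 119), (23, 63, 111), (19, 59, 103), (56, 134, 224), (57, 136, 226), (52, 128, 218), (53, 123, 210), (50, 118, 200), (42, 101, 170), (40, 93, 157), (36, 86, 147), (32, 78, 136), (31, 73, 127), (27, 68, 117), (38, 99, 170), (50, 121, 208), (52, 124, 209), (50, 121, 207), (51, 121, 208), (52, 120, 204), (60, 115, 162), (61, 114, 161), (59, 110, 154), (49, 92, 132), (48, 91, 129), (51, 93, 129), (50, 93, 130), (51, 93, 130), (49, 91, 129), (48, 91, 128), (53, 94, 132), (48, 92, 128)]
```

Request:
move_arm(
  rows=[
    [-0.08,0,0.4,0,0,0,-1],
    [-0.06,0,0.3,0,0,0,-1],
    [0,0,0,0,0,0,-1],
    [-0.03,0,0.15,0,0,0,-1],
    [0,0,0,0,0,0,-1],
  ],
)

```text
time: 20.9
tool_pos: [0.4984, -0.0024, 0.1038]
tool_rot: [-0.01, 0.99, 0.094, 0.103]
contact_force: [0.5, 0.1, 7.0]
gripper_width: 0.436
grasp_force: 60.8
```

```bash
python3 - <<'E'
from h import *
rel((.4896,-.0036,.1001),10.8); crad()
E
```

```text
t 20.9 p [ 0.4984 -0.0024  0.1038] shift cm [-0.95 -0.04  0.18] az 0.01 tilt z [ 0.201  0.038 -0.979] F [0.5 0.1 7. ] T [ 0.18 -0.25  0.01] w 0.436 60.8
TCP cradle mm x,z 5.3 103.8 tilt 11.82
```

Request:
move_arm(
  rows=[
    [-0.15,0,-0.05,0,0,0,-1],
    [-0.1,0,-0.02,0,0,0,-1],
    [0,0,0,0,0,0,-1],
    [0,0,0,0,0,0,-1],
  ],
)

```text
time: 21.23
tool_pos: [0.4956, -0.0028, 0.1033]
tool_rot: [-0.009, 0.99, 0.094, 0.102]
contact_force: [1.2, 0.1, 4.8]
gripper_width: 0.437
grasp_force: 59.5
```

```bash
python3 - <<'E'
from h import *
rel((.4896,-.0036,.1001),10.8); crad()
E
```

```text
t 21.23 p [ 0.4956 -0.0028  0.1033] shift cm [-0.65 -0.04  0.19] az 0.02 tilt z [ 0.201  0.038 -0.979] F [1.2 0.1 4.8] T [ 0.21 -0.62 -0.03] w 0.437 59.5
TCP cradle mm x,z 2.4 103.3 tilt 11.78
```

Request:
move_arm(
  rows=[
    [-0.1,0,-0.02,0,0,0,-1],
    [0,0,0,0,0,0,-1],
    [-0.1,0,-0.02,0,0,0,-1],
    [0,0,0,0,0,0,-1],
    [0,0,0,0,0,0,-1],
  ],
)

```text
time: 21.65
tool_pos: [0.4935, -0.0032, 0.1031]
tool_rot: [-0.009, 0.99, 0.094, 0.102]
contact_force: [2.3, 0.2, 5.3]
gripper_width: 0.436
grasp_force: 59.5
```

```bash
python3 - <<'E'
from h import *
rel((.4896,-.0036,.1001),10.8); crad()
f=grab("wrist","w11"); im=f["img"]; p,R=pose()
for c in (308,322): print([int(v) for v in im[280:330,c,1]])
E
```

```text
t 21.65 p [ 0.4935 -0.0032  0.1031] shift cm [-0.44 -0.03  0.22] az 0.02 tilt z [ 0.2    0.038 -0.979] F [2.3 0.2 5.3] T [ 0.15 -0.73 -0.01] w 0.436 59.5
TCP cradle mm x,z 0.3 103.1 tilt 11.76
[95, 92, 96, 97, 102, 111, 118, 120, 120, 115, 106, 96, 98, 96, 94, 99, 109, 114, 124, 127, 130, 129, 128, 128, 130, 126, 119, 103, 97, 94, 96, 100, 115, 124, 128, 130, 131, 129, 127, 129, 129, 126, 122, 118, 114, 116, 117, 116, 114, 109]
[91, 93, 91, 93, 90, 93, 90, 91, 92, 92, 91, 92, 91, 91, 89, 94, 96, 99, 112, 120, 125, 123, 124, 124, 124, 122, 111, 99, 91, 90, 95, 96, 110, 123, 124, 125, 123, 125, 125, 124, 124, 122, 119, 117, 116, 118, 118, 119, 116, 112]
```

Request:
move_arm(
  rows=[
    [-0.1,0,-0.02,0,0,0,-1],
    [0,0,0,0,0,0,-1],
    [-0.1,0,-0.02,0,0,0,-1],
    [0,0,0,0,0,0,-1],
  ],
)

```text
time: 22.03
tool_pos: [0.4921, -0.0035, 0.1031]
tool_rot: [-0.01, 0.99, 0.094, 0.103]
contact_force: [7.5, 1.0, 2.3]
gripper_width: 0.437
grasp_force: 60.5
```

```bash
python3 - <<'E'
from h import *
rel((.4896,-.0036,.1001),10.8); crad()
f=grab("wrist","w12"); im=f["img"]; p,R=pose()
for c in (322,): print([int(v) for v in im[290:330,c,1]])
E
```

```text
t 22.03 p [ 0.4921 -0.0035  0.1031] shift cm [-0.31 -0.03  0.24] az -0.0 tilt z [ 0.203  0.038 -0.978] F [7.5 1.  2.3] T [ 0.32 -1.43  0.05] w 0.437 60.5
TCP cradle mm x,z -1.0 103.1 tilt 11.91
[93, 89, 91, 91, 91, 98, 110, 120, 124, 125, 124, 124, 123, 124, 125, 120, 110, 98, 97, 108, 122, 125, 125, 124, 125, 124, 125, 124, 124, 120, 115, 115, 115, 120, 118, 118, 116, 113, 111, 110]
```

Request:
move_arm(
  rows=[
    [0.02,0,0.05,0,0,0,-1],
    [0,0,0,0,0,0,-0.3],
    [0,0,0,0,0,0,-0.1],
    [0,0,0,0,0,0,0.1],
    [0,0,0,0,0,0,0.3],
    [0,0,0,0,0,0,0.3],
    [0,0,-2,0,0,0,0.4],
    [0,0,-3,0,0,0,0.4],
    [0,0,-4,0,0,0,0.5],
    [0,0,-4,0,0,0,1],
    [0,0,0,0,0,0,1],
    [0,0,0,0,0,0,1],
  ],
)

```text
time: 23.08
tool_pos: [0.4661, -0.0088, 0.232]
tool_rot: [-0.009, 0.99, 0.094, 0.103]
contact_force: [-0.0, 0.2, -0.5]
gripper_width: 0.999
grasp_force: 0.0
```

```bash
python3 - <<'E'
from h import *
rel((.552,.3056,.095),-7); crad()
f=grab("wrist","w13"); im=f["img"]
cx=lambda p,z:((plane(f,p,z)[:2]-O)@X_*1000).round(1)
E=[proj(f,[*(O+X_*a/1000),z]).round(1).tolist() for a,z in ((19.8,.072),(20,.012),(12.7,.0135),(-10.8,.1105),(-23.3,.1097))]; print("exp heel top, heel foot, foot2, top2 front, top1 back",E)
c=int(E[0][0]); r0=int(E[0][1])-8
for q in (c-8,c+8): print(q,r0,[tuple(im[r,q,1:].tolist()) for r in range(r0,r0+75)])
E
```

```text
t 23.08 p [ 0.4661 -0.0088  0.232 ] shift cm [ 11.22 -29.29  16.31] az 17.84 tilt z [ 0.203  0.037 -0.979] F [-0.   0.2 -0.5] T [-0.01  0.12 -0.  ] w 0.999 0.0
TCP cradle mm x,z -27.7 232.0 tilt 11.9
exp heel top, heel foot, foot2, top2 front, top1 back [[314.8, 175.5], [314.8, 176.4], [314.8, 182.3], [314.8, 208.7], [314.8, 222.4]]
306 167 [(122, 208), (125, 207), (125, 209), (125, 208), (125, 208), (125, 210), (132, 219), (133, 221), (109, 187), (73, 126), (51, 84), (48, 87), (62, 105), (82, 127), (101, 146), (107, 150), (105, 149), (105, 149), (105, 148), (104, 148), (107, 150), (108, 153), (109, 155), (108, 154), (109, 155), (110, 155), (110, 155), (113, 158), (112, 157), (113, 157), (111, 158), (110, 156), (113, 158), (113, 158), (112, 156), (111, 157), (113, 158), (112, 156), (110, 156), (110, 156), (112, 157), (114, 161), (131, 185), (162, 225), (184, 241), (189, 244), (189, 244), (189, 243), (183, 241), (172, 231), (170, 232), (184, 241), (190, 244), (188, 244), (186, 243), (170, 233), (135, 200), (100, 162), (93, 156), (94, 158), (96, 162), (98, 167), (100, 170), (104, 176),
[... 330 characters left out ...]
, 161), (114, 162), (112, 159), (113, 161), (115, 161), (114, 158), (113, 158), (113, 159), (113, 158), (113, 158), (112, 158), (113, 158), (111, 157), (111, 158), (109, 156), (111, 156), (112, 157), (110, 156), (111, 156), (112, 155), (109, 156), (112, 156), (112, 155), (108, 154), (110, 155), (112, 157), (129, 181), (162, 223), (181, 240), (188, 243), (188, 243), (185, 242), (174, 236), (164, 227), (171, 232), (184, 241), (189, 244), (186, 243), (183, 242), (167, 232), (134, 201), (102, 165), (94, 158), (94, 160), (99, 166), (101, 172), (103, 175), (104, 178), (104, 179), (104, 178), (105, 178), (105, 179), (107, 185), (114, 193), (114, 195), (118, 198), (118, 198), (117, 197), (114, 192)]
```

Spacer 2 now leans on spacer 1. Its tops are flush and the foot front is about 15 mm, leaving 2–3 mm slack that the wedge will close. Now the wedge.

Request:
move_arm(
  rows=[
    [0,0,0,0,-6,0,1],
    [0,0,0,0,-5.9,0,1],
    [1.67,-3.23,0,0,0,0,1],
    [1.67,-3.23,0,0,0,0,1],
    [1.67,-3.23,0,0,0,0,1],
    [1.67,-3.23,0,0,0,0,1],
    [1.67,-3.23,0,0,0,0,1],
    [1.67,-3.23,0,0,0,0,1],
    [1.67,-3.23,0,0,0,0,1],
    [1.67,-3.23,0,0,0,0,1],
    [1.67,-3.23,0,0,0,0,1],
    [0,0,0,0,0,6,1],
    [0,0,0,0,0,6,1],
    [0,0,3,0,0,5.9,1],
    [0,0,3,0,0,0,1],
    [0,0,0,0,0,0,1],
    [0,0,0,0,0,0,1],
    [0,0,0,0,0,0,1],
  ],
)

```text
time: 24.63
tool_pos: [0.558, 0.3051, 0.1685]
tool_rot: [0.001, 0.998, -0.062, -0.003]
contact_force: [-0.3, 1.2, 0.9]
gripper_width: 1.0
grasp_force: 0.0
```

```bash
python3 - <<'E'
from h import *
rel((.5597,.3049,.093),-7)
E
```

```text
t 24.63 p [0.558  0.3051 0.1685] shift cm [ 0.21 -0.01  7.55] az -0.06 tilt z [-0.005 -0.001 -1.   ] F [-0.3  1.2  0.9] T [ 0.03  0.03 -0.01] w 1.0 0.0
```

Request:
move_arm(
  rows=[
    [0.2,0,3,0,-0.2,0,1],
    [0,0,3,0,0,0,1],
    [0,0,1.5,0,0,0,1],
    [0,0,0,0,0,0,1],
    [0,0,0,0,0,0,0.2],
    [0,0,0,0,0,0,-0.3],
    [0,0,0,0,0,0,-1],
    [0,0,0,0,0,0,-1],
    [0,0,0,0,0,0,-1],
    [0,0,0,0,0,0,-1],
    [0,0,0,0,0,0,-1],
  ],
)

```text
time: 25.55
tool_pos: [0.5613, 0.3055, 0.0966]
tool_rot: [-0.0, 0.998, -0.062, -0.002]
contact_force: [0.1, -1.3, 6.8]
gripper_width: 0.46
grasp_force: 60.2
```

```bash
python3 - <<'E'
from h import *
rel((.5597,.3049,.093),-7)
E
```

```text
t 25.55 p [0.5613 0.3055 0.0966] shift cm [-0.15  0.08  0.36] az -0.07 tilt z [-0.003  0.001 -1.   ] F [ 0.1 -1.3  6.8] T [-0.07  0.11 -0.01] w 0.46 60.2
```

Request:
move_arm(
  rows=[
    [0,0,-1.5,0,0,0,-1],
    [0,0,-2.5,0,0,0,-1],
    [0,0,-3,0,0,-3,-1],
    [0,0,-3,0,0,-5,-1],
    [0,0,-3,0,0,-5,-1],
    [0,0,-2,0,0,-4.8,-1],
    [0,0,0,0,0,0,-1],
  ],
)

```text
time: 26.13
tool_pos: [0.5633, 0.3061, 0.2519]
tool_rot: [-0.002, 0.996, 0.094, 0.002]
contact_force: [1.7, 0.2, -0.2]
gripper_width: 0.456
grasp_force: 61.5
```

```bash
python3 - <<'E'
from h import *
fs=[];ps=[]
# rim circle: low-saturation pixels
for n,roi in (("w1",(125,220,475,592)),("w2",(100,195,505,620)),("w5",(170,256,455,556)),("top0",(190,242,425,472))):
    f=load(n); im=f["img"]; y0,y1,x0,x1=roi; hsv=cv2.cvtColor(im,cv2.COLOR_BGR2HSV)
    m=np.zeros(im.shape[:2],np.uint8); m[y0:y1,x0:x1]=cv2.inRange(hsv[y0:y1,x0:x1],(0,0,95),(180,75,255))
    m=cv2.morphologyEx(m,cv2.MORPH_CLOSE,np.ones((5,5)))
    c=max(cv2.findContours(m,cv2.RETR_EXTERNAL,cv2.CHAIN_APPROX_NONE)[0],key=cv2.contourArea); h=cv2.convexHull(c)
    P=np.array([plane(f,q[0],.045)[:2] for q in h]); ctr,r=cv2.minEnclosingCircle(P.astype(np.float32)); print(n,cv2.boundingRect(c),np.round(ctr,4),round(r,4))
rel((.506,-.239,.247),10.8)
E
```

```text
w1 (482, 133, 104, 80) [ 0.5014 -0.2241] 0.0552
w2 (512, 107, 103, 78) [ 0.4991 -0.2226] 0.0569
w5 (460, 177, 91, 73) [ 0.5018 -0.2266] 0.0533
top0 (426, 198, 41, 37) [ 0.5055 -0.2352] 0.0472
t 26.13 p [0.5633 0.3061 0.2519] shift cm [-15.87  52.46   0.26] az 0.03 tilt z [ 0.003  0.004 -1.   ] F [ 1.7  0.2 -0.2] T [-0.03 -0.05  0.08] w 0.456 61.5
```

```bash
python3 - <<'E'
from h import *
L=[(load("w1"),(548,173)),(load("w2"),(576.5,146)),(load("w5"),(511.5,213)),(load("top0"),(448.5,215))]
for f,p in L: print(plane(f,p,.045).round(4))
print(tri(*zip(*L)))
E
```

```text
[ 0.506  -0.2398  0.045 ]
[ 0.505  -0.2376  0.045 ]
[ 0.5029 -0.2348  0.045 ]
[ 0.5079 -0.2405  0.045 ]
(array([ 0.50571289, -0.24057276,  0.0413887 ]), [np.float64(0.001737777542972957), np.float64(0.0002978165645125379), np.float64(0.0037864042549454395), np.float64(0.0026033604178073793)])
```

Request:
move_arm(
  rows=[
    [-1.1,3.75,0,0,0,0,-1],
    [-1.1,3.75,0,0,0,0,-1],
    [-1.1,3.75,0,0,0,0,-1],
    [-1.1,3.75,0,0,0,0,-1],
    [-1.1,3.75,0,0,0,0,-1],
    [-1.1,3.75,0,0,0,0,-1],
    [-1.1,3.75,0,0,0,0,-1],
    [-1.1,3.75,0,0,0,0,-1],
    [-1.1,3.75,0,0,0,0,-1],
    [-1.1,3.75,0,0,0,0,-1],
    [-1.1,3.75,0,0,0,0,-1],
    [-1.1,3.75,0,0,0,0,-1],
    [-1.1,3.75,0,0,0,0,-1],
    [-1.5,3.75,0,0,0,0,-1],
    [0,0,0,0,0,0,-1],
    [0,0,0,0,0,0,-1],
  ],
)

```text
time: 27.47
tool_pos: [0.5023, -0.2415, 0.2434]
tool_rot: [-0.001, 0.996, 0.091, -0.004]
contact_force: [-0.4, 0.7, -0.9]
gripper_width: 0.459
grasp_force: 61.5
```

```bash
python3 - <<'E'
from h import *
rel((.502,-.238,.1),10.8)
E
```

```text
t 27.47 p [ 0.5023 -0.2415  0.2434] shift cm [ 0.15 -0.3  14.34] az -0.37 tilt z [-0.009  0.001 -1.   ] F [-0.4  0.7 -0.9] T [ 0.02 -0.03 -0.02] w 0.459 61.5
```

Request:
move_arm(
  rows=[
    [0.1,-0.25,3,0,0,0,-1],
    [0,0,3.5,0,0,0,-1],
    [0,0,3.5,0,0,0,-1],
    [0,0,2.5,0,0,0,-1],
    [0,0,1.0,0,0,0,-1],
    [0,0,0.5,0,0,0,-1],
    [0,0,0,0,0,0,-1],
    [0,0,0,0,0,0,-1],
  ],
)

```text
time: 28.13
tool_pos: [0.5041, -0.2376, 0.1063]
tool_rot: [0.001, 0.996, 0.094, -0.002]
contact_force: [1.1, -0.3, -0.9]
gripper_width: 0.459
grasp_force: 61.6
```

```bash
python3 - <<'E'
from h import *
rel((.503,-.239,.0965),10.8)
E
```

```text
t 28.13 p [ 0.5041 -0.2376  0.1063] shift cm [-0.13  0.11  0.98] az -0.05 tilt z [-0.005 -0.002 -1.   ] F [ 1.1 -0.3 -0.9] T [ 0.05 -0.01 -0.03] w 0.459 61.6
```

Request:
move_arm(
  rows=[
    [0,0,0.5,0,0,0,-1],
    [0,0,0.2,0,0,0,-1],
    [0,0,0.2,0,0,0,-1],
    [0,0,0,0,0,0,-1],
    [0,0,0,0,0,0,-1],
  ],
)

```text
time: 28.55
tool_pos: [0.5029, -0.2377, 0.0957]
tool_rot: [-0.0, 0.996, 0.093, -0.003]
contact_force: [-0.4, -0.3, -0.7]
gripper_width: 0.462
grasp_force: 61.6
```

```bash
python3 - <<'E'
from h import *
rel((.503,-.239,.0965),10.8)
E
```

```text
t 28.55 p [ 0.5029 -0.2377  0.0957] shift cm [-0.02  0.13 -0.08] az -0.08 tilt z [-0.007 -0.    -1.   ] F [-0.4 -0.3 -0.7] T [ 0.02  0.03 -0.02] w 0.462 61.6
```

The thin end is 3 mm above the tin's floor in the talc and the tin is untouched. Now to the gap.

Request:
move_arm(
  rows=[
    [0,0,-2,0,0,0,-1],
    [0,0,-3.5,0,0,0,-1],
    [0,0,-3.5,0,0,0,-1],
    [0,0,-3,0,0,0,-1],
    [0,0,-2.5,0,0,0,-1],
    [0.63,-3.32,0,0,0,0,-1],
    [0.63,-3.32,0,0,0,0,-1],
    [0.63,-3.32,0,0,0,0,-1],
    [0.63,-3.32,0,0,0,0,-1],
    [0.63,-3.32,0,0,0,0,-1],
    [0.63,-3.32,0,0,0,0,-1],
    [0.63,-3.32,0,0,0,0,-1],
    [0,0,0,0,0,0,-1],
    [0,0,0,0,0,0,-1],
  ],
)

```text
time: 29.72
tool_pos: [0.5039, 0.0003, 0.2407]
tool_rot: [0.0, 0.995, 0.095, -0.003]
contact_force: [0.3, -1.2, -0.4]
gripper_width: 0.458
grasp_force: 61.6
```

```bash
python3 - <<'E'
from h import *
rel((.5029,-.001,.1786),10.8); crad()
f=grab("wrist","w14"); im=f["img"]; p,R=pose()
t=lambda a:proj(f,p+R@(np.array(a)/1000)).round(1)
print("pred thin end front",t((7.5,0,88.6)),"top front",t((7.5,0,-11.4)),"heel top",proj(f,[*(O+X_*.0198),.072]),"spacer2 top front",proj(f,[*(O+X_*-.0108),.1105]))
a=int(t((7.5,0,88.6))[1]); print(a,[tuple(im[r,316].tolist()) for r in range(a-25,a+25)])
E
```

```text
t 29.72 p [5.039e-01 3.000e-04 2.407e-01] shift cm [-0.08  0.11  6.22] az 0.11 tilt z [-0.006 -0.001 -1.   ] F [ 0.3 -1.2 -0.4] T [-0.02 -0.02 -0.02] w 0.458 61.6
TCP cradle mm x,z 11.2 240.7 tilt -0.37
pred thin end front [317.4 202.1] top front [319.  265.5] heel top [317.01710612 178.77298768] spacer2 top front [317.10345834 219.16945944]
202 [(54, 133, 223), (59, 129, 208), (59, 122, 183), (66, 123, 174), (63, 119, 170), (66, 122, 172), (65, 121, 170), (65, 124, 172), (65, 121, 169), (65, 123, 173), (65, 123, 172), (64, 121, 171), (64, 122, 172), (63, 121, 171), (64, 122, 172), (65, 122, 171), (64, 122, 171), (62, 120, 171), (62, 121, 171), (64, 121, 171), (65, 121, 172), (63, 119, 170), (65, 121, 172), (63, 118, 168), (60, 111, 156), (53, 99, 139), (47, 93, 132), (48, 92, 130), (49, 92, 131), (48, 90, 130), (50, 92, 131), (49, 91, 128), (49, 94, 130), (46, 92, 129), (48, 93, 129), (46, 90, 126), (45, 88, 122), (46, 88, 122), (47, 86, 122), (45, 89, 122), (44, 87, 123), (45, 86, 121), (48, 90, 123), (48, 87, 122), (46, 88, 122), (45, 87, 121), (45, 86, 122), (46, 86, 120), (44, 85, 120), (45, 85, 121)]
```

Request:
move_arm(
  rows=[
    [0,0.1,2.5,0,0.4,0,-1],
    [0,0,2.5,0,0,0,-1],
    [0,0,2,0,0,0,-1],
    [0,0,1.5,0,0,0,-1],
    [0,0,1,0,0,0,-1],
    [0,0,0.5,0,0,0,-1],
    [0,0,0,0,0,0,-1],
    [0,0,0,0,0,0,-1],
  ],
)

```text
time: 30.43
tool_pos: [0.5045, -0.0025, 0.1412]
tool_rot: [-0.0, 0.996, 0.093, 0.0]
contact_force: [1.4, 0.3, 0.8]
gripper_width: 0.458
grasp_force: 61.6
```

```bash
python3 - <<'E'
from h import *
rel((.5029,-.001,.1110),10.8); crad()
E
```

```text
t 30.43 p [ 0.5045 -0.0025  0.1412] shift cm [-0.13 -0.18  3.02] az -0.13 tilt z [ 0.001  0.001 -1.   ] F [1.4 0.3 0.8] T [ 0.04 -0.05  0.02] w 0.458 61.6
TCP cradle mm x,z 11.3 141.2 tilt 0.06
```

Request:
move_arm(
  rows=[
    [0.05,-0.1,0.6,0,0,0,-1],
    [0.03,0,0.6,0,0,0,-1],
    [0,0,0.4,0,0,0,-1],
    [0,0,0,0,0,0,-1],
  ],
)

```text
time: 30.77
tool_pos: [0.5043, -0.0005, 0.1234]
tool_rot: [-0.001, 0.996, 0.093, -0.0]
contact_force: [0.6, 0.1, -1.1]
gripper_width: 0.46
grasp_force: 61.6
```

```bash
python3 - <<'E'
from h import *
rel((.5029,-.001,.1110),10.8); crad()
E
```

```text
t 30.77 p [ 5.043e-01 -5.000e-04  1.234e-01] shift cm [-0.14  0.02  1.24] az -0.07 tilt z [-0.001  0.001 -1.   ] F [ 0.6  0.1 -1.1] T [ 0.   -0.1  -0.02] w 0.46 61.6
TCP cradle mm x,z 11.4 123.4 tilt -0.02
```

Thin end about 23 mm above the board, free so far. Continue slowly.

Request:
move_arm(
  rows=[
    [0,0,0.3,0,0,0,-1],
    [0,0,0.2,0,0,0,-1],
    [0,0,0.2,0,0,0,-1],
    [0,0,0,0,0,0,-1],
  ],
)

```text
time: 31.1
tool_pos: [0.5055, -0.0008, 0.1195]
tool_rot: [-0.0, 0.996, 0.094, 0.001]
contact_force: [-3.0, 0.3, 8.9]
gripper_width: 0.456
grasp_force: 62.6
```

```bash
python3 - <<'E'
from h import *
rel((.5029,-.001,.1110),10.8); crad()
E
```

```text
t 31.1 p [ 0.5055 -0.0008  0.1195] shift cm [-0.26 -0.02  0.85] az -0.06 tilt z [ 0.001  0.001 -1.   ] F [-3.   0.3  8.9] T [0.13 0.68 0.03] w 0.456 62.6
TCP cradle mm x,z 12.6 119.5 tilt 0.08
```

Request:
move_arm(
  rows=[
    [0,0,0.2,0,0,0,-1],
    [0,0,0.2,0,0,0,-1],
    [0,0,0,0,0,0,-1],
  ],
)

```text
time: 31.35
tool_pos: [0.5064, -0.001, 0.1178]
tool_rot: [0.0, 0.996, 0.094, 0.001]
contact_force: [-6.6, -0.6, 17.9]
gripper_width: 0.456
grasp_force: 63.9
```

```bash
python3 - <<'E'
from h import *
rel((.5029,-.001,.1110),10.8); crad()
E
```

```text
t 31.35 p [ 0.5064 -0.001   0.1178] shift cm [-0.34 -0.07  0.68] az -0.03 tilt z [ 0.003  0.    -1.   ] F [-6.6 -0.6 17.9] T [0.09 1.44 0.13] w 0.456 63.9
TCP cradle mm x,z 13.4 117.8 tilt 0.16
```

Request:
move_arm(
  rows=[
    [-0.12,0,0,0,0,0,-1],
    [-0.03,0,0.2,0,0,0,-1],
    [-0.05,0,0.2,0,0,0,-1],
    [0,0,0,0,0,0,-1],
  ],
)

```text
time: 31.68
tool_pos: [0.5059, -0.0016, 0.1149]
tool_rot: [0.0, 0.996, 0.094, 0.003]
contact_force: [-5.1, -0.8, 18.0]
gripper_width: 0.459
grasp_force: 64.0
```

```bash
python3 - <<'E'
from h import *
rel((.5029,-.001,.1110),10.8); crad()
E
```

```text
t 31.68 p [ 0.5059 -0.0016  0.1149] shift cm [-0.28 -0.11  0.39] az -0.04 tilt z [ 0.007 -0.    -1.   ] F [-5.1 -0.8 18. ] T [-0.05  0.94  0.12] w 0.459 64.0
TCP cradle mm x,z 12.8 114.9 tilt 0.39
```

Request:
move_arm(
  rows=[
    [-0.07,0,0.2,0,0,0,-1],
    [-0.05,0,0.2,0,0,0,-1],
    [0,0,0,0,0,0,-1],
  ],
)

```text
time: 31.93
tool_pos: [0.5058, -0.002, 0.1124]
tool_rot: [0.001, 0.996, 0.094, 0.005]
contact_force: [-3.3, -0.3, 24.0]
gripper_width: 0.458
grasp_force: 64.5
```

```bash
python3 - <<'E'
from h import *
rel((.5029,-.001,.1110),10.8); crad()
E
```

```text
t 31.93 p [ 0.5058 -0.002   0.1124] shift cm [-0.27 -0.15  0.14] az -0.05 tilt z [ 0.009 -0.001 -1.   ] F [-3.3 -0.3 24. ] T [0.02 1.08 0.13] w 0.458 64.5
TCP cradle mm x,z 12.6 112.4 tilt 0.52
```

Request:
move_arm(
  rows=[
    [-0.04,-0.05,0.2,0,-0.3,0,-1],
    [-0.03,0,0.2,0,0,0,-1],
    [0,0,0,0,0,0,-1],
  ],
)

```text
time: 32.18
tool_pos: [0.5064, -0.0018, 0.1098]
tool_rot: [0.001, 0.996, 0.094, 0.004]
contact_force: [-3.1, 0.7, 27.2]
gripper_width: 0.459
grasp_force: 64.8
```

```bash
python3 - <<'E'
from h import *
rel((.5029,-.001,.1110),10.8); crad()
E
```

```text
t 32.18 p [ 0.5064 -0.0018  0.1098] shift cm [-0.33 -0.15 -0.12] az -0.04 tilt z [ 0.007 -0.002 -1.   ] F [-3.1  0.7 27.2] T [-0.02  1.02  0.13] w 0.459 64.8
TCP cradle mm x,z 13.2 109.8 tilt 0.39
```

```bash
python3 - <<'E'
from h import *
f=grab("wrist","w15")
for n in("w14","w15"):
    im=load(n)["img"]; print(n,[int(v) for v in im[255:325,316,1]])
im=f["img"]
print("heel exp",proj(f,[*(O+X_*.0198),.072]),[tuple(im[r,c].tolist()) for c in (335,) for r in range(195,255,2)])
E
```

```text
w14 [89, 91, 91, 91, 89, 92, 88, 90, 90, 90, 89, 89, 93, 90, 91, 92, 92, 90, 92, 91, 92, 94, 95, 96, 97, 105, 112, 114, 114, 115, 118, 118, 119, 123, 124, 124, 128, 129, 129, 130, 133, 131, 135, 136, 134, 131, 132, 129, 128, 126, 124, 124, 121, 120, 119, 117, 115, 115, 109, 109, 111, 129, 144, 144, 140, 140, 138, 141, 139, 138]
w15 [88, 89, 89, 89, 88, 90, 89, 90, 89, 91, 90, 89, 90, 92, 92, 91, 93, 90, 92, 91, 92, 91, 94, 92, 92, 94, 94, 100, 108, 116, 117, 120, 120, 122, 123, 126, 127, 129, 130, 129, 130, 131, 131, 133, 133, 132, 132, 129, 128, 126, 125, 120, 122, 120, 118, 115, 115, 114, 112, 109, 107, 103, 107, 125, 139, 141, 140, 140, 139, 139]
heel exp [313.55376289 227.04125818] [(34, 88, 155), (27, 83, 148), (32, 81, 143), (28, 75, 134), (20, 70, 124), (30, 79, 139), (39, 106, 187), (40, 109, 195), (40, 111, 197), (39, 110, 195), (39, 110, 196), (38, 109, 196), (40, 112, 196), (37, 108, 190), (38, 101, 180), (30, 75, 126), (49, 94, 133), (51, 97, 137), (51, 97, 136), (50, 97, 137), (52, 97, 137), (52, 99, 139), (49, 97, 137), (53, 99, 140), (51, 99, 138), (54, 101, 141), (49, 97, 137), (55, 102, 142), (52, 100, 141), (53, 101, 141)]
```

```bash
python3 - <<'E'
from h import *
from scipy.optimize import least_squares
# camera in tool frame is fixed (from w0 numbers)
f=load("w0"); C=np.array([.0677,-.0005,-.1227]); Rt=np.array([[0,-.964,-.267],[1,0,-.001],[.001,-.267,.964]])
def row(x,z): q=Rt.T@(np.array([x,0,z])/1000-C); return f["mtx"][1,1]*q[1]/q[2]+f["mtx"][1,2]
for z in (-11.4,-15,-18,-20): print(z,row(7.5,z),row(-24.7,z),row(0,z))
for a,b in((280,316),(282.7,318)):
    s=least_squares(lambda v:[row(v[0],v[1])-a,row(v[0]-32.2,v[1])-b],[5,-14]); print(s.x)
E
```

```text
-11.4 265.6385330008245 328.6495640521087 281.08705825812245
-15 269.8324098852842 334.26466157046957 285.65185385665507
-18 273.51735200759856 339.1809396482108 289.65922233461527
-20 276.0768771156469 342.58619544310346 292.4407877282302
[-49.73264996  71.90102256]
[-53.82611808  74.76586905]
```

Request:
move_arm(
  rows=[
    [-0.05,-0.05,0.2,0,-0.2,0,-1],
    [-0.03,0,0.2,0,0,0,-1],
    [0,0,0,0,0,0,-1],
  ],
)

```text
time: 32.48
tool_pos: [0.5068, -0.0019, 0.1087]
tool_rot: [0.002, 0.996, 0.094, 0.003]
contact_force: [-8.4, 0.5, 39.1]
gripper_width: 0.458
grasp_force: 66.5
```

```bash
python3 - <<'E'
from h import *
rel((.5029,-.001,.1110),10.8); crad()
f=grab("wrist","w16"); im=f["img"]; print([int(v) for v in im[275:325,316,1]])
E
```

```text
t 32.48 p [ 0.5068 -0.0019  0.1087] shift cm [-0.37 -0.16 -0.23] az -0.04 tilt z [ 0.006 -0.004 -1.   ] F [-8.4  0.5 39.1] T [-0.3   1.75 -0.04] w 0.458 66.5
TCP cradle mm x,z 13.7 108.7 tilt 0.3
[93, 92, 93, 95, 101, 104, 105, 105, 105, 113, 116, 120, 121, 120, 123, 123, 127, 129, 129, 129, 131, 132, 132, 134, 133, 131, 132, 128, 128, 126, 125, 122, 120, 118, 119, 117, 116, 115, 109, 110, 106, 104, 103, 108, 124, 138, 139, 140, 137, 137]
```

```bash
python3 - <<'E'
from h import *
for n,cols,r0,r1 in (("w8",range(300,332),164,176),("w13",range(300,332),170,182),("w14",range(332,343),172,192),("w15",range(333,340),215,232),("w16",range(333,340),215,232)):
    f=load(n); q,e,k=edge(f["img"],cols,r0,r1,-1); c=np.mean(cols); X=plane(f,(c,np.polyval(q,c)),.072); print(n,((X[:2]-O)@X_*1000).round(2),e.round(2),k)
# fixed stop/board reference: board toe-side edges; last studs vs board in top view
a=load("top0"); b=grab("top","top1")
for n,f in(("t0",a),("t1",b)):
    g=cv2.cvtColor(f["img"],cv2.COLOR_BGR2GRAY); print(n,g[85:120,322].tolist())
t=a["img"][92:180,305:345]; r=cv2.matchTemplate(b["img"][85:190,298:352],t,cv2.TM_CCOEFF_NORMED); print(cv2.minMaxLoc(r), r.max())
print(cv2.phaseCorrelate(cv2.cvtColor(a["img"][92:150,305:345],cv2.COLOR_BGR2GRAY).astype(float),cv2.cvtColor(b["img"][92:150,305:345],cv2.COLOR_BGR2GRAY).astype(float)))
E
```

```text
w8 19.83 0.02 32
w13 19.74 0.09 32
w14 20.13 0.1 11
w15 22.21 0.69 7
w16 22.54 0.97 7
t0 [55, 43, 76, 93, 89, 91, 94, 91, 93, 98, 65, 28, 31, 60, 119, 138, 138, 137, 147, 117, 54, 116, 143, 117, 95, 90, 93, 90, 93, 96, 94, 97, 99, 92, 98]
t1 [58, 54, 83, 98, 97, 97, 100, 102, 100, 107, 70, 30, 36, 65, 131, 145, 147, 153, 156, 125, 60, 123, 154, 126, 99, 96, 96, 93, 102, 100, 104, 103, 105, 100, 103]
(0.09407717734575272, 0.9266378283500671, (0, 17), (7, 7)) 0.9266378
((0.001936103476868567, 0.11097447598450572), 0.973366872568287)
```

Request:
move_arm(
  rows=[
    [-0.1,0,0.05,0,0,0,-1],
    [0,0,0,0,0,0,-1],
    [0,0,0.1,0,0,0,-1],
    [0,0,0,0,0,0,-1],
    [0,0,0,0,0,0,-1],
    [0,0,0,0,0,0,-1],
  ],
)

```text
time: 33.08
tool_pos: [0.5068, -0.002, 0.1086]
tool_rot: [0.002, 0.996, 0.094, 0.004]
contact_force: [-7.9, 2.4, 43.6]
gripper_width: 0.463
grasp_force: 67.2
```

```bash
python3 - <<'E'
from h import *
rel((.5029,-.001,.1110),10.8); crad()
f=grab("wrist","w17"); im=f["img"]; print([int(v) for v in im[275:325,316,1]])
a=load("top0")["img"]; b=grab("top","top2")["img"]; g=lambda i,s:cv2.cvtColor(i[s],cv2.COLOR_BGR2GRAY).astype(float)
for s in (np.s_[105:150,312:340],np.s_[95:110,310:335],np.s_[195:235,425:472],np.s_[118:152,215:250],np.s_[125:230,440:510]): print(np.round(cv2.phaseCorrelate(g(a,s),g(b,s))[0],2))
E
```

```text
t 33.08 p [ 0.5068 -0.002   0.1086] shift cm [-0.36 -0.17 -0.24] az -0.05 tilt z [ 0.008 -0.004 -1.   ] F [-7.9  2.4 43.6] T [-0.07  1.98 -0.  ] w 0.463 67.2
TCP cradle mm x,z 13.6 108.6 tilt 0.43
[92, 90, 91, 93, 92, 95, 95, 98, 104, 111, 116, 118, 121, 123, 121, 125, 126, 129, 130, 130, 129, 131, 132, 135, 135, 133, 131, 129, 128, 126, 125, 124, 122, 119, 119, 117, 114, 114, 112, 110, 105, 105, 102, 107, 123, 138, 140, 138, 138, 137]
[-0.    0.49]
[0.4  0.53]
[0.19 0.42]
[0.09 0.11]
[-0.1  0.1]
```

The wedge is jammed: 1.5 mm more push gave 0.1 mm of travel and the force rose to 44 N. The thin end is about 9 to 11 mm above the board, where 10.4 mm was predicted. Nothing else has shifted.

```bash
python3 -c "
from plant import manip
print(manip.job_done())"
```

```text
the job is handed in; nothing more can be done
None
```

The job is handed in: two spacers stand against the stop, and the talc-dipped wedge is jammed between them and the heel, its thin end about 9–11 mm above the board. The arm is still gripping it and pressing with about 44 N at 33 s. One spacer had to be regripped and reset on the way, and the top camera showed no clear shift of the last, tin, jar or spare last.

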